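# Pack the tins, shut the crate and snap the closing bar home

### The job

Pack every tin from the stock tray into the grey delivery crate, then shut the crate's lid fully. Take the closing bar out of the open bench drawer, lay it across the shut lid and push it down past the sprung jaw of the fork clip at each end until it sits home with both jaws sprung back over it, and leave the drawer fully shut. Do not shift the loose goods and things standing about on the bench.

Things in the scene. Friction and masses are not known exactly. Their poses are not given: they have to be found in the camera images.
- crate: Grey plastic delivery crate, fixed, open at the start. Outside 170 (x) x 230 (y) x 75 mm high, walls and floor 5 mm; four tins fit standing two by two. Origin at the centre of its underside; z up, +x towards the hinge (away from the robot), y along the hinge. Steel fork clips stand outside both end walls: crate x -18 to +17 mm, |y| 117 to 131 mm, top at z = 116 mm.
- lid (a joint): Angle of the crate's lid, rad, about a hinge line along crate y at crate x = +85, z = 75 mm: 0 shut flat on the rim, about 1.6 to 1.85 open at the start (standing up and leaning back, stop at 1.9). The hinge is stiff: the lid stays where it is left and takes 1 to 2 N at its edge to move. Lid plate 170 x 230 x 6 mm; shut, its top is at crate z = 82 mm.
- lid_edge (a point): Middle of the lid's free edge, on its outer face (the top face when shut). A finger lip 90 mm long in y and 4 mm thick sticks out 11 mm beyond this edge.
- bar: Closing bar: round steel rod 12 mm across, 270 mm long, 0.12 kg, with a square black grip sleeve (18 x 18 mm, 80 mm long) round its middle. Origin at the middle of the rod's axis; its own y runs along the rod. It starts lying in the open drawer, across it, resting on a flat of the sleeve. The sleeve's four flats are alike and the two ends are alike.
- bar_home (a point): Where the middle of the bar's axis is when home: crate x = 0, y = 0, z = 92 mm (10 mm above the shut lid), the bar along crate y, resting on the saddles of both fork clips. Saddle 15 mm wide (crate x -7.5 to +7.5). The axes match the crate's.
- clip_left (a point): Centre of the top opening of the fork clip at the crate's +y end: crate x = +2, y = +124, z = 116 mm. The rod enters from straight above; the mouth spans 22 mm in x (crate x -9 to +13) and narrows to a slot that ends at x = +7.5. The jaw slopes down across it from the -x prong; the rod's axis is about 20 mm above home when it meets the jaw.
- clip_right (a point): The same at the crate's -y end.
- jaw_left (a joint): Sprung jaw of the fork clip at the crate's +y end, rad: 0 sprung back (slot closed), grows to about 1.05 as the rod pushes it down out of the way, then springs back to 0 above the rod. Takes up to about 8 N at each end.
- jaw_right (a joint): The same jaw at the crate's -y end.
- tray: Shallow cardboard stock tray, fixed, 220 x 220 mm, 18 mm high, floor and walls 4 mm. Origin at the centre of its underside.
- tin_1: Tin 1, standing in the cardboard stock tray at the start. Squat steel food tin with a red wrapper, 62 mm across, 64 mm high, 0.25 kg; origin at the centre of its underside, z up its axis. None if this tin is absent.
- tin_2: Tin 2, standing in the cardboard stock tray at the start. Squat steel food tin with a red wrapper, 62 mm across, 64 mm high, 0.25 kg; origin at the centre of its underside, z up its axis. None if this tin is absent.
- tin_3: Tin 3, standing in the cardboard stock tray at the start. Squat steel food tin with a red wrapper, 62 mm across, 64 mm high, 0.25 kg; origin at the centre of its underside, z up its axis. None if this tin is absent.
- tin_4: Tin 4, standing in the cardboard stock tray at the start. Squat steel food tin with a red wrapper, 62 mm across, 64 mm high, 0.25 kg; origin at the centre of its underside, z up its axis. None if this tin is absent.
- drawer (a joint): How far the one drawer of the low plywood drawer unit (fixed, 260 deep, 335 wide, 84 mm high) is out, m: 0 shut, 0.125 to 0.15 at the start; 1 to 2 N moves it. Inner floor 22 mm and walls 62 mm above the bench; front panel 15 mm thick, 335 wide, up to 73 mm above the bench.
- drawer_handle (a point): Middle of the drawer's bar handle: a steel bar 11 mm across, 120 mm long, 35 mm in front of the drawer's front panel and 46 mm above the bench. Its axes: y along the handle, +x the way the drawer shuts.
- jar: Bystander: amber glass jar, 68 mm across, 105 mm high; origin at its underside.
- flat_tin: Bystander, not to be packed: flat tin with a yellow wrapper, 84 mm across, 34 mm high, standing on the bench in front of the tray; origin at its underside.
- tea_box: Bystander: small carton, 75 x 100 x 50 mm; origin at its underside.
- tape_roll: Bystander: roll of packing tape, 96 mm across, 48 mm high; origin at its underside.
- marker: Bystander: fat marker pen lying on the bench, 125 mm long; origin at its underside.

How it is judged:
On the way, in this order (a step that is already met when the one before it is completed fails the run):
1. every tin is inside the crate, below its rim (x of tin_1 in the frame of crate between -0.08 and 0.08 m and y of tin_1 in the frame of crate between -0.11 and 0.11 m and z of tin_1 in the frame of crate between 0 and 0.068 m and x of tin_2 in the frame of crate between -0.08 and 0.08 m and y of tin_2 in the frame of crate between -0.11 and 0.11 m and z of tin_2 in the frame of crate between 0 and 0.068 m and x of tin_3 in the frame of crate between -0.08 and 0.08 m and y of tin_3 in the frame of crate between -0.11 and 0.11 m and z of tin_3 in the frame of crate between 0 and 0.068 m and x of tin_4 in the frame of crate between -0.08 and 0.08 m and y of tin_4 in the frame of crate between -0.11 and 0.11 m and z of tin_4 in the frame of crate between 0 and 0.068 m), for 0.2 s.
2. the lid is shut over the packed tins (all of step 1 and value of joint lid below 0.05 rad), for 0.2 s.
3. the bar is home in both fork clips, jaws sprung back over it, on the shut lid (value of joint lid below 0.05 rad and value of joint each of jaw_left, jaw_right below 0.15 rad and z of bar in the frame of bar_home between -0.004 and 0.005 m and x of bar in the frame of bar_home between -0.005 and 0.005 m and y of bar in the frame of bar_home between -0.014 and 0.014 m and angle between the y axis of bar and the y axis of crate, either way round below 0.06 rad), for 0.2 s.
At the end, for the whole second after the job is handed in: Every tin lies in the crate below the rim; lid shut (0.05 rad); bar in both fork clips within 5 mm of home in height and sideways and 14 mm lengthways, both jaws back (under 0.15 rad); drawer shut within 8 mm; nothing moving (all of step 1 and all of step 3 and value of joint drawer below 0.008 m and linear speed of bar below 0.02 m/s and velocity of joint lid below 0.05 rad/s); the robot touches nothing.
It fails at once if a bystander (jar, flat tin, small carton, tape roll, marker) is moved more than 3 cm (distance of any of jar, flat_tin, tea_box, tape_roll, marker from where it was at the start of the episode above 0.03 m).
Of tin_1, tin_2, tin_3, tin_4 only 2 to 4 are there at a start; the rules pass over those that are not, and their reading is None.
At some moment in a run one of tin_1, tin_2, tin_3, tin_4 may be knocked a few centimetres aside while the robot is not near it.
It also fails if it takes over 210 s, if anything falls off the work surface, if the arm or the gripper's body presses on something with over 40 N, if the wrist force passes 120 N, or if a joint passes its speed limit or range.

### The arm

A 6-joint arm with a two-finger parallel gripper is mounted at the origin on the work surface. World frame = base frame: x ahead of the robot, y to its left, z up, the work surface at z = 0. Lengths are in m, angles in rad, forces in N, time in s.
With the tool pointing down it reaches from about 0.275 to 0.725 m from the base axis. Payload 5.6 kg.
Tool frame: the origin (TCP) lies between the finger pads; the fingertips stand 22 mm ahead of it and the grasp point (between the pads) lies 3 mm ahead of it; z points along the fingers, y is the line along which they close (so a half turn about z gives the same grasp; the last joint's range is limited). The gripper opens to 85 mm and grips with 20 to 120 N. Pads are 22 mm wide; open, the fingers measure 114 mm over their backs; the gripper's body (76 mm by 85 mm) begins 54 mm behind the grasp point. The pads swing forward as they close: fully open they stand 13 mm farther back than shut.
Start: joints at [-0.991, 0.255, 0.108, 0, -1.424, -0.285], TCP at [0.16, -0.526, 0.253] pointing down, gripper open.
Joint ranges: [-2.95, 2.95], [-1.21, 1.97], [-1.09, 1.5], [-2.87, 1.71], [-2.94, -0.07], [-3.05, 3.05]. Speed limits (rad/s): [2.57, 2.57, 3.14, 3.14, 3.14, 3.14].

### API

Orientations are given as a unit quaternion [w, x, y, z].
In Python, from cell import readout, imaging, job_done, spotter gives the robot as it stands.
- The arm moves only by the tool drive_tool, never from a script. Its argument "rows" is a list of rows, each a list of 7 numbers: the turn, a rotation vector about the tool's x, y, z scaled (see below), then the shift along the tool's x, y, z scaled (see below), then the opening, from 0 (shut) to 1 (fully open). In form: [[ax, ay, az, tx, ty, tz, jaw], ...]. A call has 1 to 20 rows; each row is the pose to reach, as a shift and turn from the pose commanded when the call began, along the tool's axes at that moment; what a row does not reach only later rows make up. The controller multiplies each number of a shift by 0.12 m and each number of a turn by 2 rad. A row lasts 1/8 s, in which the tool goes at most 62.5 mm and 10.7 degrees, less where a joint would pass 70% of its speed; a pose out of reach is approached as far as the arm can. A call with a number of a shift or a turn outside -1 to 1 is refused whole. A call with a gripper value outside its range is refused whole. The fingers move at their own pace and stop on an object; "grip_force" is the grip in N (left out, the last holds). Time passes only in rows, so rows that repeat a pose let the fingers close. It gives the time, the measured TCP pose, the force, the opening and the grip force at its end, in the units of the state.
- readout.get_state(): the state, without advancing time (a new reading comes with each control period).
- imaging.get_image(name): name is "scene" or "top"; returns the picture (384x512x3 uint8, red, green, blue); there is no depth.
- imaging.camera_model(name): a dict with "fx", "fy", "cx", "cy" (pixels), "origin" and "rotation" of the camera in the world. Camera axes: x right, y up, looking along -z (the intrinsics and any distortion apply to the point x, -y, -z); pixel columns grow to the right and rows downward; lengths in m; the calibration is good to about 2 mm. A picture is of the moment at which its call begins. camera_model takes no time and is no camera call.
- job_done(): hands the job in; it is judged then, once.
Trained networks look in the newest picture that a camera, given by its name, has taken for a name from the list of things; names that differ only in an ending like _2 or _b are one class to them, and where a whole thing is asked for, a point or a joint stands for the part that bears it (a point fixed in the world has none). Each returns a list of dicts, best first, with "conf" (0 to 1); they miss things now and then, are a little off and sometimes report something else, mostly with a low value. They report only what shows in the picture. A call takes as long as a camera call.
- spotter.spot_in(camera, query): "uv" ([column, row] in pixels, amid what is visible of it).
The state is a dict: "clock": time; "joint_positions": joint angles; "joint_velocities": joint speeds; "effort": joint torques, N m; "position": TCP position; "tool_rot": TCP orientation; "wrist_force": force on the tool from outside, world axes, zero at the start; "ft_torque": the same for the moment, N m; "gripper_width": finger opening in m; "finger_force": force on a finger pad.
Only numpy, scipy, OpenCV 4.12 (cv2) and the standard library are available. Lean on these libraries where they do the work, as an engineer would, in place of code of your own. Each camera call takes 0.05 s, during which the arm holds its last target. There are 200 camera calls.

## Working session

There is one attempt and no reset: what is moved stays moved. The work goes in short steps, Python scripts to look and compute and a tool call to move; the robot and the scene stay as the last step left them, time stands still between calls to the robot, and variables do not carry over. Pictures are saved under pics/ and viewed, at most 19 in all, crops included, and the job is handed in when it is done.

Besides the shell and the picture viewer there is one more tool, called after "Call:" as name(argument=value, ...), one argument or row to a line, values as JSON. drive_tool: Moves the arm, as the interface text tells. Shifts and turns lie within -1 to 1; 1 stands for 0.12 m of shift or 2 rad of turn. Its arguments: {"type":"object","properties":{"rows":{"type":"array"},"grip_force":{"type":"number"}},"required":["rows"]}

```bash
ls; mkdir -p pics; python3 - <<'E'
from cell import readout, imaging, spotter
import cv2
for n in ("scene","top"):
    im=imaging.get_image(n); cv2.imwrite(f"pics/{n}0.png",cv2.resize(im[:,:,::-1],(800,600),interpolation=cv2.INTER_CUBIC))
    m=imaging.camera_model(n); print(n,m)
    for q in ("crate","lid_edge","bar","clip_left","clip_right","tray","tin_1","drawer_handle","jar","flat_tin","tea_box","tape_roll","marker"):
        print(q,[( [round(x) for x in d["uv"]],round(d["conf"],2)) for d in spotter.spot_in(n,q)][:6])
s=readout.get_state();print(s)
E
```

```text
pics
scene {'fx': 428.6419640282592, 'fy': 428.6419640282592, 'cx': 256.2499538921447, 'cy': 190.5411599439437, 'origin': array([1.10104725, 0.54483618, 0.90824116]), 'rotation': array([0.37974637, 0.14360251, 0.33673371, 0.8495772 ])}
crate [([245, 204], 0.71)]
lid_edge [([227, 194], 0.88)]
bar [([154, 140], 0.7), ([169, 128], 0.42)]
clip_left [([229, 197], 0.71), ([244, 202], 0.7), ([407, 268], 0.41)]
clip_right [([241, 202], 0.84), ([384, 233], 0.18)]
tray [([371, 262], 0.91)]
tin_1 [([343, 245], 0.89), ([385, 236], 0.88), ([366, 280], 0.88), ([407, 268], 0.63)]
drawer_handle [([170, 130], 0.69)]
jar [([289, 306], 0.84)]
flat_tin [([343, 200], 0.68), ([286, 304], 0.34)]
tea_box [([255, 150], 0.89), ([169, 127], 0.72)]
tape_roll [([240, 129], 0.78)]
marker [([290, 178], 0.47)]
top {'fx': 491.79821230381793, 'fy': 491.79821230381793, 'cx': 249.4774931087875, 'cy': 192.20524124007744, 'origin': array([0.36699128, 0.01315536, 1.30992743]), 'rotation': array([ 0.70685677,  0.04759435, -0.04145785, -0.70453497])}
crate [([252, 166], 0.69), ([134, 212], 0.46)]
lid_edge [([246, 134], 0.67
[... 566 characters left out ...]
4459e-01,  2.55125674e-01,  1.08231428e-01, -2.45172491e-05,
       -1.42392796e+00, -2.84597268e-01]), 'joint_velocities': array([-6.11332703e-04, -2.21766159e-06,  1.77641518e-04, -1.34435049e-03,
        9.18493331e-05,  5.62866578e-04]), 'effort': array([ 1.66666273e-04, -3.86400926e+01,  2.38067383e+01,  5.36790624e+00,
       -5.67900242e-04, -3.36282460e-05]), 'position': array([ 0.1598394 , -0.5262578 ,  0.25327832]), 'tool_rot': array([ 5.59530815e-06, -1.46872271e-01,  9.89155466e-01,  1.68270931e-05]), 'wrist_force': array([ 0.14243437, -0.19643479, -0.57927471]), 'ft_torque': array([ 0.04186412, -0.0351002 , -0.03455661]), 'finger_force': 0.0, 'gripper_width': 0.0857314761536707}
```

View pics/top0.png

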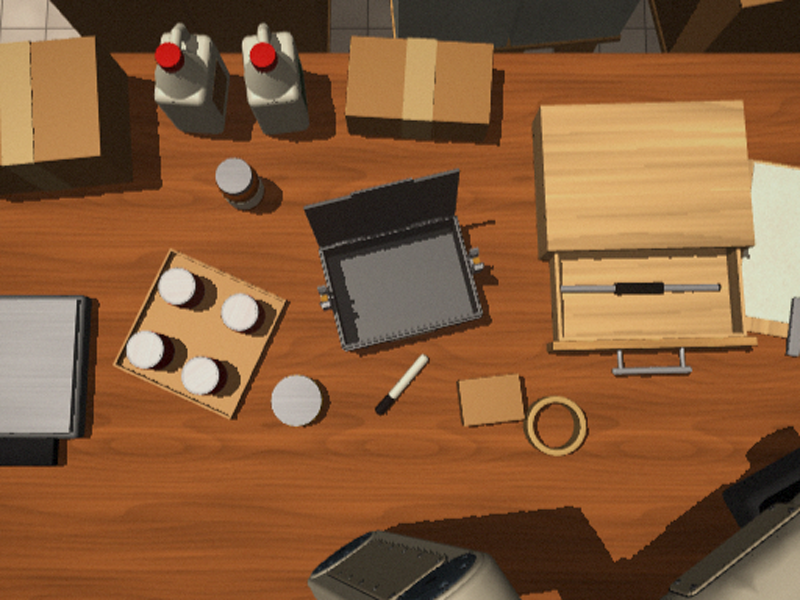

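View pics/scene0.png

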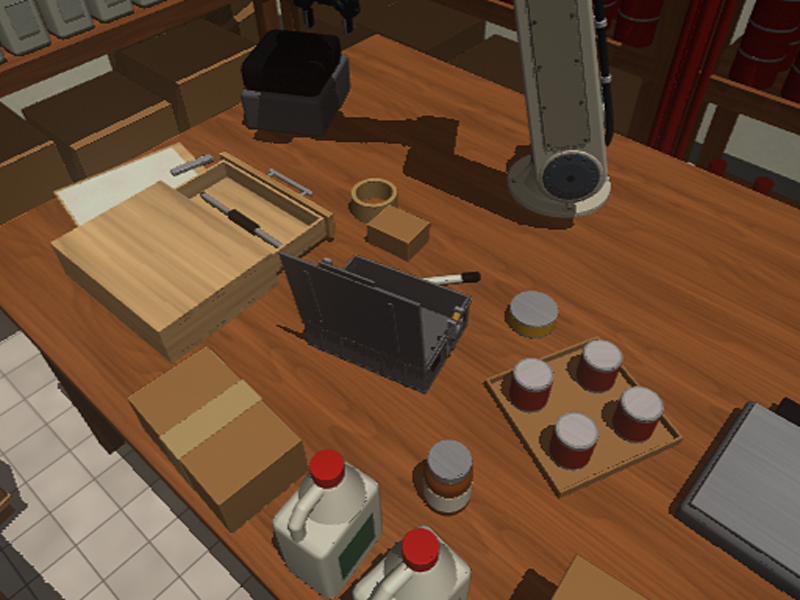

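The top view shows four tins (white lids at about (178,287), (240,313), (150,350), (202,376) in the 800 px view). It also shows the crate at about (405,285) with its lid leaning back, and the bar in the drawer at (640,288). The marker, carton and tape lie between the robot and the crate.

```bash
cat > h.py <<'E'
import numpy as np, cv2
from scipy.spatial.transform import Rotation as R
from scipy.optimize import least_squares
from cell import readout, imaging, spotter
CM={n:imaging.camera_model(n) for n in ("scene","top")}
def Rc(m):
    q=m["rotation"]; return R.from_quat([q[1],q[2],q[3],q[0]])
def proj(n,P):
    m=CM[n]; p=Rc(m).inv().apply(np.atleast_2d(P)-m["origin"])
    return np.c_[m["cx"]+m["fx"]*p[:,0]/-p[:,2], m["cy"]-m["fy"]*p[:,1]/-p[:,2]]
def ray(n,uv,z):
    m=CM[n]; uv=np.atleast_2d(uv)
    d=Rc(m).apply(np.c_[(uv[:,0]-m["cx"])/m["fx"],-(uv[:,1]-m["cy"])/m["fy"],-np.ones(len(uv))])
    return m["origin"]+d*((z-m["origin"][2])/d[:,2])[:,None]
def crop(n,box,k,name,pts=None):
    im=imaging.get_image(n)[:,:,::-1]; x0,y0,x1,y1=box
    c=cv2.resize(im[y0:y1,x0:x1],None,fx=k,fy=k,interpolation=cv2.INTER_CUBIC)
    if pts is not None:
        for u,v in pts: cv2.circle(c,(int((u+.5-x0)*k),int((v+.5-y0)*k)),2,(0,255,0),-1)
    cv2.imwrite(f"pics/{name}.png",c)
def tins(z=.068):
    im=imaging.get_image("top").astype(float)
    mask=((im.min(2)>120)&(im.max(2)-im.min(2)<40)).astype(np.uint8)
    n,l,st,c=cv2.connectedComponentsWithStats(mask)
    return [(np.round(c[i],1),st[i,2:],np.round(ray("top",c[i],z)[0],4)) for i in range(1,n) if 250<st[i,4]<1200]
E
python3 - <<'E'
from h import *
for t in tins(): print(t)
crop("top",(190,105,320,230),4.7,"crate1")
E
```

```text
(array([161.3,  41.6]), array([ 20,  51, 307], dtype=int32), array([0.9265, 0.2597, 0.068 ]))
(array([148.9, 112.1]), array([ 23,  23, 392], dtype=int32), array([0.7339, 0.2869, 0.068 ]))
(array([112.7, 182.7]), array([ 24,  24, 429], dtype=int32), array([0.5478, 0.3743, 0.068 ]))
(array([153. , 199.4]), array([ 23,  24, 435], dtype=int32), array([0.5052, 0.2697, 0.068 ]))
(array([ 92.2, 223.3]), array([ 24,  24, 445], dtype=int32), array([0.4437, 0.4222, 0.068 ]))
(array([127.6, 240.1]), array([ 24,  24, 449], dtype=int32), array([0.4018, 0.3308, 0.068 ]))
(array([189.1, 256. ]), array([ 32,  33, 804], dtype=int32), array([0.3626, 0.1749, 0.068 ]))
(array([492.3, 368.4]), array([ 44,  34, 254], dtype=int32), array([ 0.0952, -0.5663,  0.068 ]))
```

View pics/crate1.png

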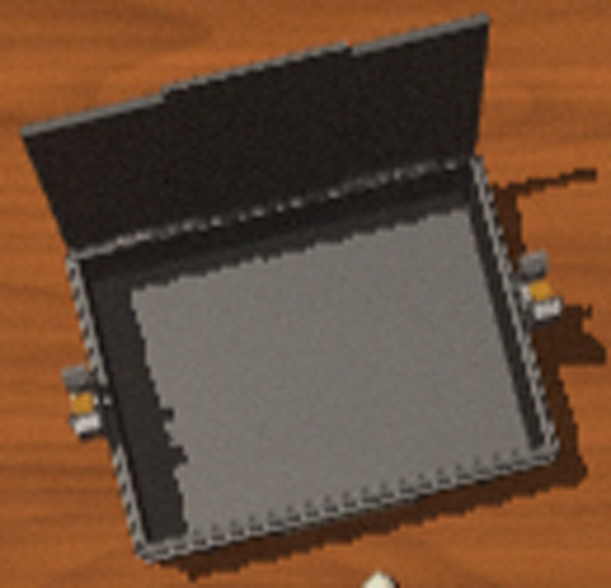

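```bash
cat >> h.py <<'E'
def cw(p,P):  # crate (x,y,yaw) -> world, mm
    P=np.atleast_2d(P)/1000.; c,s=np.cos(p[2]),np.sin(p[2])
    return np.c_[p[0]+c*P[:,0]-s*P[:,1],p[1]+s*P[:,0]+c*P[:,1],P[:,2]]
E
python3 - <<'E'
from h import *
k=4.7
O=np.array([[69,255],[480,157],[82,402],[540,287],[22,134],[489,17]])/k+[190-.5,105-.5]
def mod(t): return np.array([[85,115,75],[85,-115,75],[-.5,124,116],[-.5,-124,116],[85-170*np.cos(t),115,75+170*np.sin(t)],[85-170*np.cos(t),-115,75+170*np.sin(t)]])
r=least_squares(lambda p:(proj("top",cw(p,mod(p[3])))-O).ravel(),[.56,.02,.2,1.75])
print(r.x,r.fun.round(1))
p=r.x
E_=[]
for a,b in [((-85,115,75),(-85,-115,75)),((-85,115,0),(-85,-115,0)),((-85,115,75),(85,115,75)),((-85,-115,75),(85,-115,75)),((85,115,75),(85,-115,75)),((-80,110,5),(-80,-110,5)),((-80,-110,5),(80,-110,5)),((-9,117,116),(-9,131,116)),((13,117,116),(13,131,116)),((-9,-117,116),(-9,-131,116)),((13,-117,116),(13,-131,116))]:
    E_+=[np.array(a)+(np.array(b)-a)*t for t in np.linspace(0,1,9)]
crop("top",(190,105,320,230),4.7,"crate2",proj("top",cw(p,E_)))
# scene crop overlay too
crop("scene",(165,140,325,260),4.7,"crate3",proj("scene",cw(p,E_)))
a=cv2.imread("pics/crate2.png");b=cv2.imread("pics/crate3.png");print(a.shape,b.shape)
w=np.zeros((600,800,3),np.uint8);a=cv2.resize(a,(400,385));b=cv2.resize(b,(400,300));w[:385,:400]=a;w[:300,400:]=b
cv2.imwrite("pics/ov.png",cv2.imread("pics/crate2.png"))
E
```

```text
[0.55441612 0.00807084 0.24807017 1.73132262] [-0.1  0.3 -0.3 -0.3 -0.  -0.1  0.5  0.1 -0.4 -0.2  0.4  0.2]
(588, 611, 3) (564, 752, 3)
```

View pics/crate2.png

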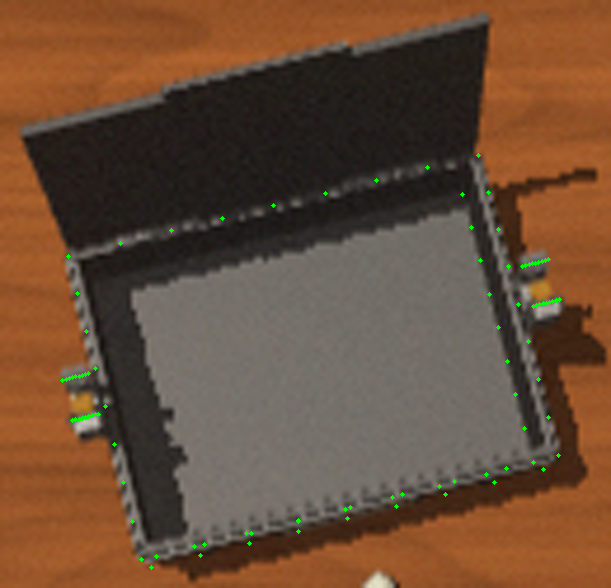

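View pics/crate3.png

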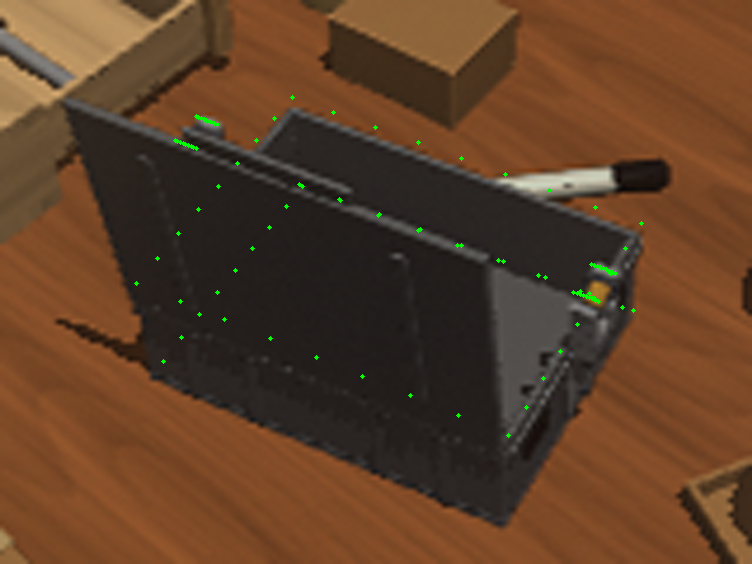

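```bash
python3 - <<'E'
from h import *
im=imaging.get_image("scene").astype(float)
mask=((im.min(2)>110)&(im.max(2)-im.min(2)<45)).astype(np.uint8)
n,l,st,c=cv2.connectedComponentsWithStats(mask)
for i in range(1,n):
    if 200<st[i,4]<1200 and c[i][0]>250: print(c[i].round(1),st[i,2:],ray("scene",c[i],.068)[0].round(4),ray("scene",c[i],.034)[0].round(4))
print(ray("top",[189.1,256.],.034).round(4))
E
```

```text
[341.6 197.1] [ 30  22 508] [0.3961 0.1974 0.068 ] [0.3676 0.1834 0.034 ]
[385.5 226.7] [ 24  19 351] [0.4063 0.3344 0.068 ] [0.3782 0.3259 0.034 ]
[341.  238.7] [ 25  20 381] [0.5095 0.2734 0.068 ] [0.4856 0.2625 0.034 ]
[410.7 257.8] [ 27  22 429] [0.4481 0.4257 0.068 ] [0.4217 0.4209 0.034 ]
[368.8 274.9] [ 27  23 467] [0.5522 0.3777 0.068 ] [0.53   0.3709 0.034 ]
[287.5 293.5] [ 28  25 517] [0.7103 0.2707 0.068 ] [0.6945 0.2596 0.034 ]
[272.2 372.1] [  62   32 1077] [0.8605 0.3553 0.068 ] [0.8507 0.3477 0.034 ]
[[0.3626 0.1794 0.034 ]]
```

The two cameras disagree by a constant (4.5, 4) mm, so I use the midpoint. That puts the crate at about (0.557, 0.010), yaw 0.248. The tool yaw is already close to the crate's, so I align it and travel towards the tray.

Call:
drive_tool(
  rows=[
    [0,0,0.0235,0,0,0,1],
    [0,0,0.0235,0,0,0,1],
  ],
)

```text
clock: 1.9
position: [0.1598, -0.5263, 0.2533]
tool_rot: [-0.0, -0.124, 0.992, -0.0]
wrist_force: [-0.1, 0.2, 0.3]
gripper_width: 0.0855
finger_force: 0.0
```

Call:
drive_tool(
  rows=[
    [0,0,0,-0.27,0.46,0,1],
    [0,0,0,-0.53,0.92,0,1],
    [0,0,0,-0.53,0.92,0,1],
    [0,0,0,-0.53,0.92,0,1],
  ],
)

```text
clock: 2.4
position: [0.1946, -0.4038, 0.2538]
tool_rot: [0.0, -0.124, 0.992, -0.001]
wrist_force: [0.1, -1.0, -0.3]
gripper_width: 0.0855
finger_force: 0.0
```

Call:
drive_tool(
  rows=[
    [0,0,0,-0.27,0.46,0,1],
    [0,0,0,-0.53,0.92,0,1],
    [0,0,0,-0.53,0.92,0,1],
    [0,0,0,-0.53,0.92,0,1],
  ],
)

```text
clock: 2.9
position: [0.2294, -0.2817, 0.2535]
tool_rot: [-0.0, -0.124, 0.992, -0.0]
wrist_force: [-0.5, 0.3, -0.5]
gripper_width: 0.0852
finger_force: 0.0
```

Call:
drive_tool(
  rows=[
    [0,0,0,-0.27,0.46,0,1],
    [0,0,0,-0.53,0.92,0,1],
    [0,0,0,-0.53,0.92,0,1],
    [0,0,0,-0.53,0.92,0,1],
  ],
)

```text
clock: 3.4
position: [0.2639, -0.1592, 0.2533]
tool_rot: [-0.0, -0.123, 0.992, -0.0]
wrist_force: [-0.3, 0.1, 0.4]
gripper_width: 0.0855
finger_force: 0.0
```

Call:
drive_tool(
  rows=[
    [0,0,0,-0.27,0.46,0,1],
    [0,0,0,-0.53,0.92,0,1],
    [0,0,0,-0.53,0.92,0,1],
    [0,0,0,-0.53,0.92,0,1],
  ],
)

```text
clock: 3.9
position: [0.2984, -0.037, 0.2531]
tool_rot: [-0.001, -0.122, 0.992, -0.0]
wrist_force: [-0.9, 0.2, -0.3]
gripper_width: 0.0855
finger_force: 0.0
```

Call:
drive_tool(
  rows=[
    [0,0,0,-0.27,0.46,0,1],
    [0,0,0,-0.53,0.92,0,1],
    [0,0,0,-0.53,0.92,0,1],
    [0,0,0,-0.53,0.92,0,1],
  ],
)

```text
clock: 4.4
position: [0.3332, 0.085, 0.253]
tool_rot: [-0.001, -0.122, 0.993, -0.0]
wrist_force: [0.8, 0.0, -0.1]
gripper_width: 0.0853
finger_force: 0.0
```

```bash
cat >> h.py <<'E'
OFF=np.array([.0022,.002,0])
CR=[.5566,.0101,.248]
def plan(T,pos=None):
    """per-call scaled shifts from the present (or given) pose to world T"""
    s=readout.get_state(); q=s["tool_rot"]; M=R.from_quat([q[1],q[2],q[3],q[0]])
    pos=s["position"] if pos is None else np.array(pos)
    d=M.inv().apply(np.array(T)-pos)/.12
    n=int(np.ceil(abs(d).max())); return n,(d/max(n,1)).round(3)
E
python3 - <<'E'
from h import *
T=[t for t in tins() if 400<t[1][0]*t[1][1]<650 and t[2][0]<.62]
for t in T: print(t[0],t[1],t[2]+OFF)
D=[.404,.3328,.042]
print(plan([*D[:2],.18]),plan(D,[*D[:2],.18]))
crop("scene",(256,140,512,320),3.1,"t1")
E
```

```text
[112.7 182.7] [ 24  23 429] [0.5499 0.3763 0.068 ]
[153.  199.4] [ 23  24 436] [0.5073 0.2717 0.068 ]
[ 92.2 223.3] [ 24  24 446] [0.446  0.4241 0.068 ]
[127.7 240.1] [ 24  25 451] [0.4041 0.3327 0.068 ]
(2, array([-0.537,  0.931,  0.304])) (2, array([-0.   ,  0.   ,  0.575]))
```

View pics/t1.png

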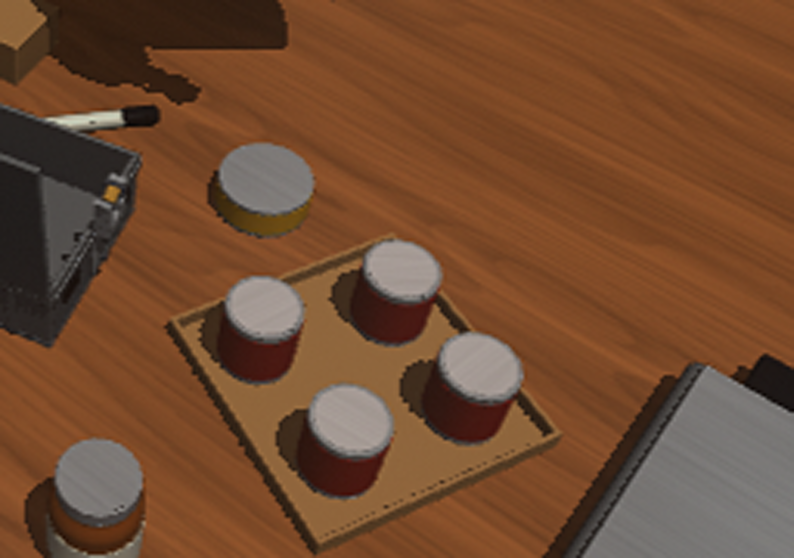

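All four tins stand unmoved in the tray, and the gripper is out of this view. Next I grasp the nearest tin, D.

Call:
drive_tool(
  rows=[
    [0,0,0,-0.27,0.47,0.15,1],
    [0,0,0,-0.54,0.93,0.3,1],
    [0,0,0,-0.54,0.93,0.3,1],
    [0,0,0,-0.54,0.93,0.3,1],
  ],
)

```text
clock: 5.0
position: [0.3685, 0.2099, 0.2171]
tool_rot: [-0.0, -0.123, 0.992, -0.0]
wrist_force: [0.3, -1.6, 0.2]
gripper_width: 0.0853
finger_force: 0.0
```

Call:
drive_tool(
  rows=[
    [0,0,0,-0.27,0.47,0.15,1],
    [0,0,0,-0.54,0.93,0.3,1],
    [0,0,0,-0.54,0.93,0.3,1],
    [0,0,0,-0.54,0.93,0.3,1],
  ],
)

```text
clock: 5.5
position: [0.404, 0.3339, 0.1817]
tool_rot: [0.0, -0.123, 0.992, -0.0]
wrist_force: [-0.5, -0.7, 0.7]
gripper_width: 0.0854
finger_force: 0.0
```

Call:
drive_tool(
  rows=[
    [0,0,0,0,0,0.4,1],
    [0,0,0,0,0,0.8,1],
    [0,0,0,0,0,0.8,1],
  ],
)

```text
clock: 5.88
position: [0.4023, 0.3316, 0.0839]
tool_rot: [-0.002, -0.123, 0.992, -0.002]
wrist_force: [-0.6, -0.4, 1.1]
gripper_width: 0.0854
finger_force: 0.0
```

Call:
drive_tool(
  rows=[
    [0,0,0,0,0,0.15,1],
    [0,0,0,0,0,0.28,1],
    [0,0,0,0,0,0.28,1],
    [0,0,0,0,0,0.28,0],
    [0,0,0,0,0,0.28,0],
    [0,0,0,0,0,0.28,0],
    [0,0,0,0,0,0.28,0],
    [0,0,0,0,0,0.28,0],
  ],
  grip_force=40,
)

```text
clock: 6.88
position: [0.4046, 0.3356, 0.054]
tool_rot: [0.001, -0.124, 0.992, 0.001]
wrist_force: [-0.9, -2.3, 7.0]
gripper_width: 0.0609
finger_force: 42.9
```

Call:
drive_tool(
  rows=[
    [0,0,0,0,0,-0.3,0],
    [0,0,0,0,0,-0.7,0],
    [0,0,0,0,0,-1,0],
    [0,0,0,0,0,-1,0],
  ],
)

```text
clock: 7.38
position: [0.4048, 0.3364, 0.1756]
tool_rot: [0.003, -0.124, 0.992, 0.003]
wrist_force: [0.5, 0.4, -2.2]
gripper_width: 0.0609
finger_force: 45.1
```

Call:
drive_tool(
  rows=[
    [0,0,0,-0.1,-0.4,-0.15,0],
    [0,0,0,-0.22,-0.83,-0.3,0],
    [0,0,0,-0.22,-0.83,-0.3,0],
    [0,0,0,-0.22,-0.83,-0.3,0],
  ],
)

```text
clock: 7.88
position: [0.453, 0.2446, 0.2066]
tool_rot: [-0.001, -0.123, 0.992, -0.0]
wrist_force: [-0.7, -0.9, -2.6]
gripper_width: 0.0609
finger_force: 45.6
```

Call:
drive_tool(
  rows=[
    [0,0,0,-0.1,-0.4,0,0],
    [0,0,0,-0.22,-0.83,0,0],
    [0,0,0,-0.22,-0.83,0,0],
    [0,0,0,-0.22,-0.83,0,0],
  ],
)

```text
clock: 8.38
position: [0.503, 0.1555, 0.2067]
tool_rot: [-0.001, -0.124, 0.992, -0.0]
wrist_force: [0.1, 0.1, -2.9]
gripper_width: 0.0605
finger_force: 45.7
```

Call:
drive_tool(
  rows=[
    [0,0,0,-0.1,-0.4,0,0],
    [0,0,0,-0.22,-0.83,0,0],
    [0,0,0,-0.22,-0.83,0,0],
    [0,0,0,-0.22,-0.83,0,0],
  ],
)

```text
clock: 8.88
position: [0.5532, 0.0661, 0.2072]
tool_rot: [-0.001, -0.124, 0.992, 0.0]
wrist_force: [0.1, -0.1, -2.4]
gripper_width: 0.0613
finger_force: 46.0
```

Call:
drive_tool(
  rows=[
    [0,0,0,-0.1,-0.4,0,0],
    [0,0,0,-0.22,-0.83,0,0],
    [0,0,0,-0.22,-0.83,0,0],
    [0,0,0,-0.22,-0.83,0,0],
    [0,0,0,-0.22,-0.83,0,0],
  ],
)

```text
clock: 9.5
position: [0.6033, -0.0236, 0.2079]
tool_rot: [0.0, -0.125, 0.992, 0.0]
wrist_force: [0.1, 0.2, -1.7]
gripper_width: 0.0611
finger_force: 46.2
```

```bash
python3 - <<'E'
from h import *
s=readout.get_state();print(s["position"],s["wrist_force"])
T=cw(CR,[36,-50,55])[0]; print(T, plan([T[0],T[1],.1]))
for t in tins(): print(t[0],t[1],t[2]+OFF)
crop("scene",(165,60,325,180),4.7,"t2")
E
```

```text
[ 0.6033366  -0.02361357  0.20789444] [ 0.06535103  0.17929829 -1.70471292]
[ 0.60377187 -0.0295335   0.055     ] (1, array([ 0.009, -0.049,  0.899]))
[112.7 182.8] [ 24  23 428] [0.5499 0.3763 0.068 ]
[225.1 267.6] [ 29 147 514] [0.3366 0.0865 0.068 ]
[152.1 199.5] [ 21  24 401] [0.507  0.2739 0.068 ]
[ 92.2 223.3] [ 24  24 442] [0.446  0.4242 0.068 ]
[247.7 361.9] [ 42  38 392] [0.1093 0.029  0.068 ]
```

View pics/t2.png

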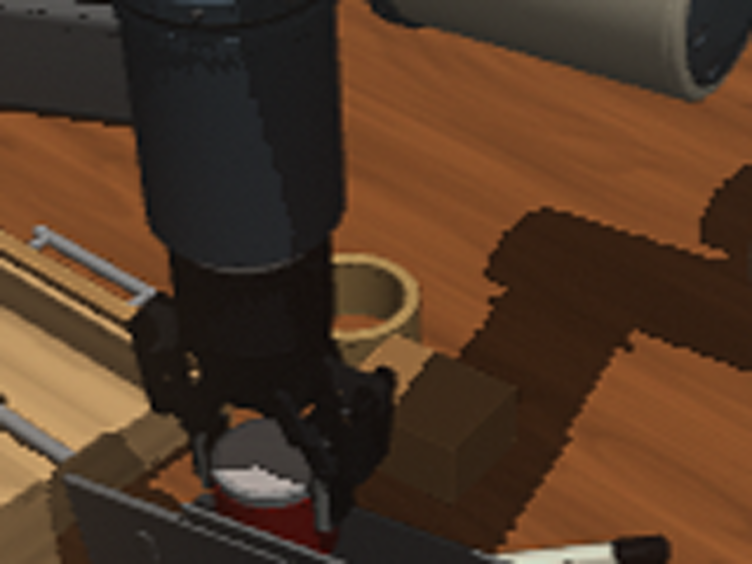

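The tin hangs straight in the grip above the crate (scene crop (262,460)). Now I lower it into slot (+36, −50) and release.

Call:
drive_tool(
  rows=[
    [0,0,0,0.01,-0.05,0.3,0],
    [0,0,0,0.01,-0.05,0.6,0],
    [0,0,0,0.01,-0.05,0.9,0],
    [0,0,0,0.01,-0.05,0.9,0],
  ],
)

```text
clock: 10.1
position: [0.6017, -0.031, 0.097]
tool_rot: [-0.003, -0.124, 0.992, 0.0]
wrist_force: [0.2, 0.3, -2.1]
gripper_width: 0.0611
finger_force: 46.1
```

Call:
drive_tool(
  rows=[
    [0,0,0,0,0,0.12,0],
    [0,0,0,0,0,0.24,0],
    [0,0,0,0,0,0.35,0],
    [0,0,0,0,0,0.35,0],
    [0,0,0,0,0,0.35,0],
  ],
)

```text
clock: 10.72
position: [0.6044, -0.0315, 0.0581]
tool_rot: [0.0, -0.124, 0.992, -0.0]
wrist_force: [0.3, 0.1, -1.6]
gripper_width: 0.0609
finger_force: 46.2
```

```bash
python3 - <<'E'
from h import *
s=readout.get_state();print(s["position"],s["wrist_force"])
print(proj("scene",[[0.6033,-.0236,.222]]), "seen 220.7,157.9")
E
```

```text
[ 0.6043607  -0.03147003  0.05807095] [ 0.33573256  0.08230048 -1.64510472]
[[222.42677002 156.25697946]] seen 220.7,157.9
```

Call:
drive_tool(
  rows=[
    [0,0,0,0,0,0.02,0],
    [0,0,0,0,0,0.02,0.8],
    [0,0,0,0,0,0.02,0.8],
    [0,0,0,0,0,0.02,0.8],
    [0,0,0,0,0,-0.3,0.8],
    [0,0,0,0,0,-0.7,0.8],
    [0,0,0,0,0,-1,0.8],
    [0,0,0,0,0,-1,1],
  ],
)

```text
clock: 11.72
position: [0.6059, -0.0314, 0.1817]
tool_rot: [0.004, -0.124, 0.992, -0.0]
wrist_force: [0.3, -0.8, -1.2]
gripper_width: 0.0836
finger_force: 0.0
```

Call:
drive_tool(
  rows=[
    [0,0,0,0.03,0.4,-0.15,1],
    [0,0,0,0.05,0.88,-0.25,1],
    [0,0,0,0.05,0.88,-0.25,1],
    [0,0,0,0.05,0.88,-0.25,1],
  ],
)

```text
clock: 12.22
position: [0.572, 0.0695, 0.207]
tool_rot: [-0.001, -0.124, 0.992, -0.0]
wrist_force: [-0.3, -1.2, -0.8]
gripper_width: 0.0853
finger_force: 0.0
```

Call:
drive_tool(
  rows=[
    [0,0,0,0.03,0.4,0,1],
    [0,0,0,0.05,0.88,0,1],
    [0,0,0,0.05,0.88,0,1],
    [0,0,0,0.05,0.88,0,1],
  ],
)

```text
clock: 12.72
position: [0.5407, 0.1694, 0.2071]
tool_rot: [-0.001, -0.123, 0.992, -0.0]
wrist_force: [0.4, -1.3, 0.4]
gripper_width: 0.0859
finger_force: 0.0
```

```bash
cat >> h.py <<'E'
def stins(z=.068):
    im=imaging.get_image("scene").astype(float)
    mask=((im.min(2)>110)&(im.max(2)-im.min(2)<45)).astype(np.uint8)
    n,l,st,c=cv2.connectedComponentsWithStats(mask)
    return [(np.round(c[i],1),st[i,2:],np.round(ray("scene",c[i],z)[0]-OFF,4)) for i in range(1,n) if 200<st[i,4]<600 and c[i][0]>250 and c[i][1]<285]
E
python3 - <<'E'
from h import *
s=readout.get_state();print(s["position"],s["wrist_force"])
for t in tins(): print("top",t[0],t[1],t[2]+OFF)
for t in stins(): print("sc",t)
T=[.5074,.2717,.09];print(plan(T))
E
```

```text
[0.54071805 0.16943798 0.20706824] [ 0.39561999 -1.33306253  0.38941072]
top [161.8  43.2] [ 20  52 368] [0.9241 0.2602 0.068 ]
top [272.5 162.5] [ 24  24 433] [ 0.6035 -0.0324  0.068 ]
top [153.  199.5] [ 23  24 432] [0.5071 0.2717 0.068 ]
top [112.3 239.7] [ 49 104 282] [0.4048 0.3715 0.068 ]
top [184.9 259.9] [ 29  30 464] [0.3551 0.1874 0.068 ]
top [160.6 337.7] [ 43  84 386] [0.1655 0.2432 0.068 ]
sc (array([321.9,  19.3]), array([ 59,  27, 295], dtype=int32), array([-0.3969, -0.446 ,  0.068 ]))
sc (array([360.9, 128.7]), array([ 57,  19, 504], dtype=int32), array([0.1186, 0.0784, 0.068 ]))
sc (array([346.9, 197.2]), array([ 20,  22, 298], dtype=int32), array([0.385 , 0.2061, 0.068 ]))
sc (array([341.2, 238.7]), array([ 25,  20, 386], dtype=int32), array([0.5072, 0.2717, 0.068 ]))
sc (array([410.8, 257.8]), array([ 27,  22, 435], dtype=int32), array([0.4456, 0.4238, 0.068 ]))
sc (array([368.9, 275. ]), array([ 27,  23, 479], dtype=int32), array([0.5499, 0.376 , 0.068 ]))
(1, array([0.062, 0.899, 0.977]))
```

Tin D landed within 1 mm of plan, so the corrected calibration is good. Next is tin B.

Call:
drive_tool(
  rows=[
    [0,0,0,0.03,0.45,0.1,1],
    [0,0,0,0.06,0.9,0.2,1],
    [0,0,0,0.06,0.9,0.4,1],
    [0,0,0,0.06,0.9,0.7,1],
    [0,0,0,0.06,0.9,0.98,1],
    [0,0,0,0.06,0.9,0.98,1],
  ],
)

```text
clock: 13.58
position: [0.5061, 0.271, 0.0875]
tool_rot: [-0.003, -0.123, 0.992, -0.002]
wrist_force: [-0.5, 0.2, 0.6]
gripper_width: 0.0855
finger_force: 0.0
```

Call:
drive_tool(
  rows=[
    [0,0,0,0,0,0.15,1],
    [0,0,0,0,0,0.33,1],
    [0,0,0,0,0,0.33,1],
    [0,0,0,0,0,0.33,0],
    [0,0,0,0,0,0.33,0],
    [0,0,0,0,0,0.33,0],
    [0,0,0,0,0,0.33,0],
    [0,0,0,0,0,0.33,0],
  ],
)

```text
clock: 14.58
position: [0.5083, 0.2738, 0.0525]
tool_rot: [0.002, -0.124, 0.992, 0.0]
wrist_force: [-0.7, -0.4, 6.8]
gripper_width: 0.0612
finger_force: 44.5
```

Call:
drive_tool(
  rows=[
    [0,0,0,0,0,-0.3,0],
    [0,0,0,0,0,-0.7,0],
    [0,0,0,0,0,-1,0],
    [0,0,0,0,0,-1,0],
  ],
)

```text
clock: 15.08
position: [0.5083, 0.2744, 0.1738]
tool_rot: [0.003, -0.124, 0.992, 0.002]
wrist_force: [-0.1, 0.2, -3.4]
gripper_width: 0.0612
finger_force: 45.1
```

```bash
python3 - <<'E'
from h import *
T=cw(CR,[36,50,55])[0]; print(T, plan([T[0],T[1],.205]),plan([T[0],T[1],.058]))
E
```

```text
[0.57922531 0.06740703 0.055     ] (2, array([-0.076, -0.908, -0.132])) (2, array([-0.072, -0.91 ,  0.48 ]))
```

Call:
drive_tool(
  rows=[
    [0,0,0,-0.03,-0.45,-0.13,0],
    [0,0,0,-0.075,-0.91,-0.13,0],
    [0,0,0,-0.075,-0.91,-0.13,0],
    [0,0,0,-0.075,-0.91,-0.13,0],
  ],
)

```text
clock: 15.58
position: [0.5419, 0.1694, 0.1847]
tool_rot: [-0.001, -0.123, 0.992, -0.0]
wrist_force: [-0.3, -0.3, -3.1]
gripper_width: 0.061
finger_force: 45.7
```

Call:
drive_tool(
  rows=[
    [0,0,0,-0.03,-0.45,-0.13,0],
    [0,0,0,-0.075,-0.91,-0.13,0],
    [0,0,0,-0.075,-0.91,-0.13,0],
    [0,0,0,-0.075,-0.91,-0.13,0],
  ],
)

```text
clock: 16.08
position: [0.5777, 0.0669, 0.2008]
tool_rot: [-0.001, -0.124, 0.992, 0.0]
wrist_force: [-0.1, -0.5, -2.6]
gripper_width: 0.0611
finger_force: 46.2
```

Call:
drive_tool(
  rows=[
    [0,0,0,0,0,0.3,0],
    [0,0,0,0,0,0.6,0],
    [0,0,0,0,0,0.9,0],
    [0,0,0,0,0,0.9,0],
  ],
)

```text
clock: 16.58
position: [0.5755, 0.067, 0.0906]
tool_rot: [-0.004, -0.124, 0.992, -0.0]
wrist_force: [0.3, -0.1, -2.6]
gripper_width: 0.0612
finger_force: 46.2
```

Call:
drive_tool(
  rows=[
    [0,0,0,0,0,0.12,0],
    [0,0,0,0,0,0.24,0],
    [0,0,0,0,0,0.34,0],
    [0,0,0,0,0,0.34,0],
    [0,0,0,0,0,0.34,0],
  ],
)

```text
clock: 17.2
position: [0.5784, 0.0661, 0.0529]
tool_rot: [0.0, -0.124, 0.992, 0.0]
wrist_force: [0.1, -0.1, -2.1]
gripper_width: 0.0611
finger_force: 47.6
```

Call:
drive_tool(
  rows=[
    [0,0,0,0,0,0,0.8],
    [0,0,0,0,0,0,0.8],
    [0,0,0,0,0,0,0.8],
    [0,0,0,0,0,-0.3,0.8],
    [0,0,0,0,0,-0.7,0.8],
    [0,0,0,0,0,-1,0.8],
    [0,0,0,0,0,-1,1],
  ],
)

```text
clock: 18.08
position: [0.58, 0.0664, 0.1767]
tool_rot: [0.004, -0.124, 0.992, 0.0]
wrist_force: [-0.1, -0.0, -0.1]
gripper_width: 0.0835
finger_force: 0.0
```

Call:
drive_tool(
  rows=[
    [0,0,0,-0.07,0.4,-0.15,1],
    [0,0,0,-0.13,0.85,-0.25,1],
    [0,0,0,-0.13,0.85,-0.25,1],
    [0,0,0,-0.13,0.85,-0.25,1],
  ],
)

```text
clock: 18.58
position: [0.5678, 0.1687, 0.202]
tool_rot: [-0.001, -0.124, 0.992, -0.0]
wrist_force: [-0.0, 0.3, -0.5]
gripper_width: 0.0851
finger_force: 0.0
```

Call:
drive_tool(
  rows=[
    [0,0,0,-0.07,0.4,0,1],
    [0,0,0,-0.13,0.85,0,1],
    [0,0,0,-0.13,0.85,0,1],
    [0,0,0,-0.13,0.85,0,1],
  ],
)

```text
clock: 19.08
position: [0.5584, 0.2703, 0.2022]
tool_rot: [-0.001, -0.123, 0.992, -0.0]
wrist_force: [0.5, -0.0, 0.5]
gripper_width: 0.0853
finger_force: 0.0
```

```bash
python3 - <<'E'
from h import *
s=readout.get_state();print(s["position"],s["wrist_force"])
for t in tins(): print("top",t[0],t[1],t[2]+OFF)
for t in stins(): print("sc",t)
T=[.5499,.3762,.085];print(plan(T))
E
```

```text
[0.55837657 0.27031357 0.20221673] [ 0.49924983 -0.04499788  0.451695  ]
top [165.3  46.2] [ 35  52 456] [0.9156 0.2508 0.068 ]
top [109.8  57.7] [ 31  25 253] [0.8839 0.3968 0.068 ]
top [148.9 112.1] [ 23  23 395] [0.736  0.2889 0.068 ]
top [272.5 162.4] [ 24  24 439] [ 0.6038 -0.0325  0.068 ]
top [234.5 171.1] [ 28  23 391] [0.5809 0.0647 0.068 ]
top [112.6 185.6] [ 24  18 304] [0.5426 0.3763 0.068 ]
top [ 89.3 277. ] [105 179 609] [0.3119 0.4256 0.068 ]
top [ 92.7 222.9] [ 24  24 427] [0.447  0.4229 0.068 ]
top [  9.1 261.1] [ 25  38 619] [0.3504 0.6294 0.068 ]
sc (array([410.8, 257.8]), array([ 27,  22, 436], dtype=int32), array([0.4457, 0.4238, 0.068 ]))
sc (array([368.9, 275. ]), array([ 27,  23, 480], dtype=int32), array([0.5498, 0.376 , 0.068 ]))
(1, array([-0.146,  0.877,  0.981]))
```

Call:
drive_tool(
  rows=[
    [0,0,0,-0.07,0.45,0.1,1],
    [0,0,0,-0.15,0.88,0.2,1],
    [0,0,0,-0.15,0.88,0.4,1],
    [0,0,0,-0.15,0.88,0.7,1],
    [0,0,0,-0.15,0.88,0.98,1],
    [0,0,0,-0.15,0.88,0.98,1],
  ],
)

```text
clock: 19.92
position: [0.5489, 0.3757, 0.0825]
tool_rot: [-0.003, -0.123, 0.992, -0.002]
wrist_force: [-0.3, -0.0, 1.4]
gripper_width: 0.0851
finger_force: 0.0
```

Call:
drive_tool(
  rows=[
    [0,0,0,0,0,0.15,1],
    [0,0,0,0,0,0.3,1],
    [0,0,0,0,0,0.3,1],
    [0,0,0,0,0,0.3,0],
    [0,0,0,0,0,0.3,0],
    [0,0,0,0,0,0.3,0],
    [0,0,0,0,0,0.3,0],
    [0,0,0,0,0,0.3,0],
  ],
)

```text
clock: 20.92
position: [0.5506, 0.3787, 0.0507]
tool_rot: [0.001, -0.124, 0.992, 0.0]
wrist_force: [-0.2, -0.7, 5.5]
gripper_width: 0.0609
finger_force: 44.3
```

Call:
drive_tool(
  rows=[
    [0,0,0,0,0,-0.3,0],
    [0,0,0,0,0,-0.7,0],
    [0,0,0,0,0,-1,0],
    [0,0,0,0,0,-1,0],
  ],
)

```text
clock: 21.42
position: [0.5509, 0.3792, 0.1725]
tool_rot: [0.002, -0.124, 0.992, 0.002]
wrist_force: [0.9, -0.3, -2.1]
gripper_width: 0.0611
finger_force: 44.4
```

Call:
drive_tool(
  rows=[
    [0,0,0,0.1,-0.4,-0.25,0],
    [0,0,0,0.25,-0.85,-0.25,0],
    [0,0,0,0.25,-0.85,-0.25,0],
    [0,0,0,0.25,-0.85,-0.25,0],
  ],
)

```text
clock: 21.92
position: [0.5452, 0.2717, 0.1979]
tool_rot: [-0.001, -0.123, 0.992, -0.0]
wrist_force: [-0.6, 0.7, -1.5]
gripper_width: 0.0612
finger_force: 44.8
```

Call:
drive_tool(
  rows=[
    [0,0,0,0.1,-0.4,0,0],
    [0,0,0,0.25,-0.85,0,0],
    [0,0,0,0.25,-0.85,0,0],
    [0,0,0,0.25,-0.85,0,0],
  ],
)

```text
clock: 22.42
position: [0.5417, 0.1665, 0.1985]
tool_rot: [-0.001, -0.124, 0.992, 0.0]
wrist_force: [0.0, -0.3, -1.9]
gripper_width: 0.0614
finger_force: 45.2
```

Call:
drive_tool(
  rows=[
    [0,0,0,0.1,-0.4,0,0],
    [0,0,0,0.25,-0.85,0,0],
    [0,0,0,0.25,-0.85,0,0],
    [0,0,0,0.25,-0.85,0,0],
  ],
)

```text
clock: 22.92
position: [0.538, 0.0606, 0.1988]
tool_rot: [-0.0, -0.124, 0.992, 0.0]
wrist_force: [-1.0, -0.3, -2.6]
gripper_width: 0.0612
finger_force: 45.4
```

```bash
python3 - <<'E'
from h import *
T=cw(CR,[-36,-50,55])[0]; print(T, plan([T[0],T[1],.205]))
s=readout.get_state();print(s["position"],s["gripper_width"])
E
```

```text
[ 0.53397469 -0.04720703  0.055     ] (1, array([ 0.253, -0.863, -0.052]))
[0.53798015 0.06061892 0.19884954] 0.06119815914316071
```

Call:
drive_tool(
  rows=[
    [0,0,0,0.12,-0.43,0,0],
    [0,0,0,0.25,-0.86,0,0],
    [0,0,0,0.25,-0.86,0,0],
    [0,0,0,0.25,-0.86,0.3,0],
    [0,0,0,0.25,-0.86,0.6,0],
    [0,0,0,0.25,-0.86,0.9,0],
    [0,0,0,0.25,-0.86,0.9,0],
  ],
)

```text
clock: 23.8
position: [0.5322, -0.0464, 0.0886]
tool_rot: [-0.003, -0.124, 0.992, 0.0]
wrist_force: [-0.8, -0.6, -1.4]
gripper_width: 0.0611
finger_force: 45.5
```

Call:
drive_tool(
  rows=[
    [0,0,0,0,0,0.12,0],
    [0,0,0,0,0,0.24,0],
    [0,0,0,0,0,0.31,0],
    [0,0,0,0,0,0.31,0],
    [0,0,0,0,0,0.31,0.8],
    [0,0,0,0,0,0.31,0.8],
    [0,0,0,0,0,0.31,0.8],
  ],
)

```text
clock: 24.68
position: [0.5343, -0.0479, 0.0546]
tool_rot: [0.001, -0.124, 0.992, -0.0]
wrist_force: [0.4, -0.1, 0.4]
gripper_width: 0.0684
finger_force: 0.0
```

Call:
drive_tool(
  rows=[
    [0,0,0,0,0,-0.3,0.8],
    [0,0,0,0,0,-0.7,0.8],
    [0,0,0,0,0,-1,0.8],
    [0,0,0,0,0,-1,1],
  ],
)

```text
clock: 25.18
position: [0.5359, -0.0478, 0.1778]
tool_rot: [0.004, -0.124, 0.992, -0.0]
wrist_force: [-0.4, -0.7, -0.4]
gripper_width: 0.0843
finger_force: 0.0
```

Call:
drive_tool(
  rows=[
    [0,0,0,-0.02,0.4,-0.25,1],
    [0,0,0,-0.05,0.8,-0.25,1],
    [0,0,0,-0.05,0.8,-0.25,1],
    [0,0,0,-0.05,0.8,-0.25,1],
  ],
)

```text
clock: 25.68
position: [0.5159, 0.0465, 0.2035]
tool_rot: [-0.001, -0.124, 0.992, -0.0]
wrist_force: [0.4, -0.8, 0.1]
gripper_width: 0.0853
finger_force: 0.0
```

Call:
drive_tool(
  rows=[
    [0,0,0,-0.02,0.4,0,1],
    [0,0,0,-0.05,0.8,0,1],
    [0,0,0,-0.05,0.8,0,1],
    [0,0,0,-0.05,0.8,0,1],
  ],
)

```text
clock: 26.18
position: [0.4986, 0.1402, 0.2037]
tool_rot: [-0.0, -0.123, 0.992, -0.0]
wrist_force: [0.3, -0.3, 0.3]
gripper_width: 0.0857
finger_force: 0.0
```

Call:
drive_tool(
  rows=[
    [0,0,0,-0.02,0.4,0,1],
    [0,0,0,-0.05,0.8,0,1],
    [0,0,0,-0.05,0.8,0,1],
    [0,0,0,-0.05,0.8,0,1],
  ],
)

```text
clock: 26.68
position: [0.4811, 0.2345, 0.2039]
tool_rot: [-0.0, -0.123, 0.992, -0.0]
wrist_force: [0.2, -0.4, 0.7]
gripper_width: 0.0853
finger_force: 0.0
```

Call:
drive_tool(
  rows=[
    [0,0,0,-0.02,0.4,0,1],
    [0,0,0,-0.05,0.8,0,1],
    [0,0,0,-0.05,0.8,0,1],
    [0,0,0,-0.05,0.8,0,1],
  ],
)

```text
clock: 27.18
position: [0.4635, 0.329, 0.204]
tool_rot: [-0.0, -0.123, 0.992, -0.0]
wrist_force: [0.6, -0.4, 0.3]
gripper_width: 0.085
finger_force: 0.0
```

```bash
python3 - <<'E'
from h import *
s=readout.get_state();print(s["position"],s["wrist_force"])
for t in tins(): print("top",t[0],t[1],t[2]+OFF)
for t in stins(): print("sc",t)
T=[.4458,.424,.085];print(plan(T))
E
```

```text
[0.46351116 0.32895043 0.2040213 ] [ 0.58169604 -0.35601277  0.29754061]
top [161.7  43.6] [ 20  52 364] [0.9231 0.2604 0.068 ]
top [148.9 112.1] [ 23  23 394] [0.736  0.2889 0.068 ]
top [272.5 162.4] [ 24  24 437] [ 0.6038 -0.0325  0.068 ]
top [234.3 172.5] [ 25  24 443] [0.5772 0.0652 0.068 ]
top [278.9 189.7] [ 24  24 449] [ 0.5332 -0.0487  0.068 ]
top [ 56.1 326.7] [109 129 555] [0.1906 0.5022 0.068 ]
sc (array([366.8, 127.7]), array([ 32,  20, 368], dtype=int32), array([0.1024, 0.0892, 0.068 ]))
sc (array([410.9, 257.8]), array([ 27,  22, 437], dtype=int32), array([0.4456, 0.4239, 0.068 ]))
(1, array([-0.049,  0.806,  0.994]))
```

Call:
drive_tool(
  rows=[
    [0,0,0,-0.02,0.4,0.1,1],
    [0,0,0,-0.05,0.81,0.2,1],
    [0,0,0,-0.05,0.81,0.4,1],
    [0,0,0,-0.05,0.81,0.7,1],
    [0,0,0,-0.05,0.81,0.99,1],
    [0,0,0,-0.05,0.81,0.99,1],
  ],
)

```text
clock: 28.02
position: [0.4443, 0.4234, 0.0828]
tool_rot: [-0.002, -0.123, 0.992, -0.002]
wrist_force: [-0.4, -0.4, -0.1]
gripper_width: 0.0853
finger_force: 0.0
```

Call:
drive_tool(
  rows=[
    [0,0,0,0,0,0.15,1],
    [0,0,0,0,0,0.3,1],
    [0,0,0,0,0,0.3,1],
    [0,0,0,0,0,0.3,0],
    [0,0,0,0,0,0.3,0],
    [0,0,0,0,0,0.3,0],
    [0,0,0,0,0,0.3,0],
    [0,0,0,0,0,0.3,0],
  ],
)

```text
clock: 29.02
position: [0.446, 0.4267, 0.0514]
tool_rot: [0.001, -0.124, 0.992, 0.001]
wrist_force: [0.2, -0.8, 6.0]
gripper_width: 0.0613
finger_force: 44.3
```

Call:
drive_tool(
  rows=[
    [0,0,0,0,0,-0.3,0],
    [0,0,0,0,0,-0.7,0],
    [0,0,0,0,0,-1,0],
    [0,0,0,0,0,-1,0],
  ],
)

```text
clock: 29.52
position: [0.446, 0.4273, 0.1731]
tool_rot: [0.002, -0.124, 0.992, 0.003]
wrist_force: [-0.1, 0.3, -2.1]
gripper_width: 0.061
finger_force: 44.5
```

Call:
drive_tool(
  rows=[
    [0,0,0,0.03,-0.4,-0.25,0],
    [0,0,0,0.065,-0.79,-0.25,0],
    [0,0,0,0.065,-0.79,-0.25,0],
    [0,0,0,0.065,-0.79,-0.25,0],
  ],
)

```text
clock: 30.02
position: [0.4602, 0.3319, 0.1983]
tool_rot: [-0.001, -0.123, 0.992, -0.0]
wrist_force: [-0.6, -0.5, -2.5]
gripper_width: 0.0613
finger_force: 45.0
```

Call:
drive_tool(
  rows=[
    [0,0,0,0.03,-0.4,0,0],
    [0,0,0,0.065,-0.79,0,0],
    [0,0,0,0.065,-0.79,0,0],
    [0,0,0,0.065,-0.79,0,0],
  ],
)

```text
clock: 30.52
position: [0.4762, 0.239, 0.1987]
tool_rot: [-0.0, -0.124, 0.992, -0.0]
wrist_force: [0.6, -0.3, -2.3]
gripper_width: 0.061
finger_force: 45.3
```

Call:
drive_tool(
  rows=[
    [0,0,0,0.03,-0.4,0,0],
    [0,0,0,0.065,-0.79,0,0],
    [0,0,0,0.065,-0.79,0,0],
    [0,0,0,0.065,-0.79,0,0],
  ],
)

```text
clock: 31.02
position: [0.4921, 0.1456, 0.199]
tool_rot: [-0.0, -0.124, 0.992, 0.0]
wrist_force: [-0.4, -0.9, -2.3]
gripper_width: 0.0607
finger_force: 45.5
```

```bash
python3 - <<'E'
from h import *
T=cw(CR,[-36,50,55])[0]; print(T, plan([T[0],T[1],.205]))
s=readout.get_state();print(s["position"],s["gripper_width"])
for t in tins(): print("top",t[0],t[1],t[2]+OFF)
E
```

```text
[0.50942813 0.0497335  0.055     ] (1, array([ 0.057, -0.81 , -0.05 ]))
[0.49210769 0.1455596  0.19897144] 0.06069453299127277
top [161.7  43. ] [ 20  52 357] [0.9247 0.2605 0.068 ]
top [148.9 112.1] [ 23  23 394] [0.736  0.2889 0.068 ]
top [272.5 162.5] [ 24  23 432] [ 0.6035 -0.0324  0.068 ]
top [234.3 172.5] [ 24  24 441] [0.5772 0.0652 0.068 ]
top [278.9 189.8] [ 24  23 443] [ 0.533  -0.0487  0.068 ]
top [148.6 315.5] [ 77 160 561] [0.2188 0.2744 0.068 ]
top [184.8 255.1] [ 27  33 519] [0.367  0.1879 0.068 ]
```

Call:
drive_tool(
  rows=[
    [0,0,0,0.03,-0.4,0,0],
    [0,0,0,0.06,-0.81,0,0],
    [0,0,0,0.06,-0.81,0,0],
    [0,0,0,0.06,-0.81,0.3,0],
    [0,0,0,0.06,-0.81,0.6,0],
    [0,0,0,0.06,-0.81,0.9,0],
    [0,0,0,0.06,-0.81,0.9,0],
  ],
)

```text
clock: 31.95
position: [0.5069, 0.0493, 0.0888]
tool_rot: [-0.003, -0.124, 0.992, -0.001]
wrist_force: [0.2, 0.3, -1.4]
gripper_width: 0.0609
finger_force: 45.6
```

Call:
drive_tool(
  rows=[
    [0,0,0,0,0,0.12,0],
    [0,0,0,0,0,0.24,0],
    [0,0,0,0,0,0.31,0],
    [0,0,0,0,0,0.31,0],
    [0,0,0,0,0,0.31,0.8],
    [0,0,0,0,0,0.31,0.8],
    [0,0,0,0,0,0.31,0.8],
  ],
)

```text
clock: 32.83
position: [0.5093, 0.0486, 0.0546]
tool_rot: [0.001, -0.124, 0.992, 0.0]
wrist_force: [0.0, 0.7, 0.2]
gripper_width: 0.0684
finger_force: 0.0
```

Call:
drive_tool(
  rows=[
    [0,0,0,0,0,-0.3,0.8],
    [0,0,0,0,0,-0.6,0.8],
    [0,0,0,0,0,-0.9,0.8],
    [0,0,0,0,0,-0.9,0],
  ],
)

```text
clock: 33.33
position: [0.5109, 0.049, 0.1655]
tool_rot: [0.004, -0.124, 0.992, 0.001]
wrist_force: [0.2, -0.2, -1.2]
gripper_width: 0.0518
finger_force: 0.0
```

Call:
drive_tool(
  rows=[
    [0,0,0,0,0,-0.3,0],
    [0,0,0,0,0,-0.7,0],
    [0,0,0,0,0,-1,0],
    [0,0,0,0,0,-1,0],
    [0,0,0,0,0,-1,0],
  ],
)

```text
clock: 33.95
position: [0.5084, 0.0486, 0.2809]
tool_rot: [-0.001, -0.124, 0.992, 0.0]
wrist_force: [-0.2, -0.5, -0.7]
gripper_width: 0.0
finger_force: 0.0
```

Call:
drive_tool(
  rows=[
    [0,0,0,0,-0.4,-0.2,0],
    [0,0,0,0,-0.4,-0.2,0],
    [0,0,0,0,-0.4,-0.2,0],
  ],
)

```text
clock: 34.33
position: [0.5202, 0.002, 0.3045]
tool_rot: [-0.001, -0.123, 0.992, 0.0]
wrist_force: [0.2, 0.5, -0.2]
gripper_width: 0.0002
finger_force: 0.0
```

```bash
python3 - <<'E'
from h import *
T=cw(CR,[142,0,310])[0]; print(T, plan(T))
s=readout.get_state();print(s["position"],s["gripper_width"])
for t in tins(): print("top",t[0],t[1],t[2]+OFF)
E
```

```text
[0.69425555 0.04495612 0.31      ] (2, array([-0.747, -0.004, -0.025]))
[0.52017163 0.00198172 0.30450771] 0.00020576518202169235
top [148.9 112.1] [ 23  22 389] [0.7361 0.2889 0.068 ]
top [156.7 191.4] [ 84  35 398] [0.528  0.2629 0.068 ]
top [280.4 191.7] [ 23  22 307] [ 0.5281 -0.0524  0.068 ]
top [241.  199.4] [ 23  23 430] [0.508  0.0477 0.068 ]
top [219.  346.4] [ 24  86 408] [0.1456 0.0995 0.068 ]
```

Call:
drive_tool(
  rows=[
    [0,0,0,-0.37,0,-0.06,0],
    [0,0,0,-0.75,0,-0.06,0],
    [0,0,0,-0.75,0,-0.06,0],
    [0,0,0,-0.75,0,-0.06,0],
  ],
)

```text
clock: 34.88
position: [0.6076, 0.0246, 0.3123]
tool_rot: [-0.001, -0.124, 0.992, -0.0]
wrist_force: [-0.2, -0.1, -0.1]
gripper_width: 0.0001
finger_force: 0.0
```

Call:
drive_tool(
  rows=[
    [0,0,0,-0.37,0,0,0],
    [0,0,0,-0.75,0,0,0],
    [0,0,0,-0.75,0,0,0],
    [0,0,0,-0.75,0,0,0],
    [0,0,0,-0.75,0,0,0],
  ],
)

```text
clock: 35.5
position: [0.6943, 0.0458, 0.3154]
tool_rot: [0.001, -0.124, 0.992, 0.0]
wrist_force: [-0.3, 0.1, 0.5]
gripper_width: 0.0002
finger_force: 0.0
```

```bash
python3 - <<'E'
from h import *
T=cw(CR,[142,0,240])[0]; print(T, plan(T))
s=readout.get_state();print(s["position"],s["wrist_force"],s["joint_positions"])
for t in tins(): print("top",t[0],t[1],t[2]+OFF)
crop("scene",(165,60,325,210),4.0,"l1")
E
```

```text
[0.69425555 0.04495612 0.24      ] (1, array([ 0.004, -0.007,  0.629]))
[0.69429204 0.04582871 0.31544221] [-0.34982741  0.12223839  0.49147792] [ 2.89878738e-01  5.74376413e-01  7.50269104e-01  4.08993205e-04
 -1.74399117e+00 -1.61278629e+00]
top [121.8  58.9] [ 84  29 518] [0.8806 0.3649 0.068 ]
top [190.6 212.9] [ 41 134 498] [0.4732 0.1753 0.068 ]
top [240.5 199.2] [ 24  24 427] [0.5086 0.0489 0.068 ]
top [109.7 324.4] [ 65  27 306] [0.1967 0.3699 0.068 ]
top [205.2 349.7] [ 92  31 409] [0.1375 0.1333 0.068 ]
top [122.4 374.1] [ 69  22 329] [0.0788 0.3341 0.068 ]
```

View pics/l1.png

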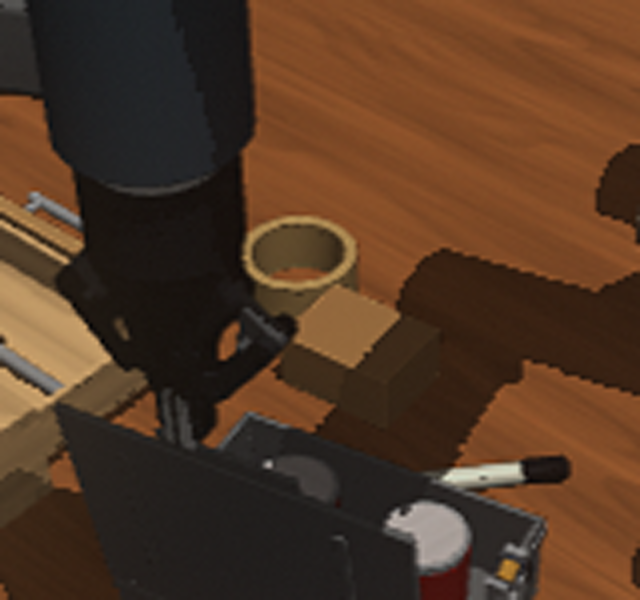

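```bash
python3 - <<'E'
from h import *
s=readout.get_state()["position"]
P=[s,s-[0,0,.022],*cw(CR,[[121,0,253],[119,0,242],[119,115,242],[119,-115,242],[85,115,78]])]
print(((proj("scene",P)-[165,60])*4).round())
E
```

```text
[[186. 402.]
 [190. 433.]
 [216. 462.]
 [219. 473.]
 [407. 545.]
 [ 46. 407.]
 [431. 690.]]
```

The picture matches the model: the fingertips are at crop (190,435), above and behind the lid edge at (216,462). I go down behind the lid and pull it towards the robot.

Call:
drive_tool(
  rows=[
    [0,0,0,0,0,0.2,0],
    [0,0,0,0,0,0.4,0],
    [0,0,0,0,0,0.62,0],
    [0,0,0,0,0,0.62,0],
    [0,0,0,0,0,0.62,0],
  ],
)

```text
clock: 36.22
position: [0.6954, 0.0459, 0.2409]
tool_rot: [0.001, -0.124, 0.992, -0.0]
wrist_force: [0.4, 0.9, -0.0]
gripper_width: 0.0002
finger_force: 0.0
```

Call:
drive_tool(
  rows=[
    [0,0,0,0.1,0,0,0],
    [0,0,0,0.2,0,0,0],
    [0,0,0,0.3,0,0,0],
    [0,0,0,0.4,0,0,0],
    [0,0,0,0.5,0,0,0],
    [0,0,0,0.5,0,0,0],
  ],
)

```text
clock: 36.98
position: [0.6373, 0.0313, 0.2413]
tool_rot: [0.002, -0.124, 0.992, 0.0]
wrist_force: [0.1, -0.2, -0.7]
gripper_width: 0.0001
finger_force: 0.0
```

Call:
drive_tool(
  rows=[
    [0,0,0,0.15,0,0,0],
    [0,0,0,0.3,0,0,0],
    [0,0,0,0.45,0,0,0],
    [0,0,0,0.6,0,0,0],
    [0,0,0,0.75,0,0,0],
  ],
)

```text
clock: 37.6
position: [0.5503, 0.0094, 0.24]
tool_rot: [0.001, -0.124, 0.992, 0.0]
wrist_force: [0.4, 0.8, -0.0]
gripper_width: -0.0001
finger_force: 0.3
```

```bash
python3 - <<'E'
from h import *
s=readout.get_state();print(s["position"],s["wrist_force"])
crop("scene",(165,60,325,210),4.0,"l2")
E
```

```text
[0.55030755 0.00942189 0.24002618] [ 0.39786681  0.78185547 -0.0318285 ]
```

View pics/l2.png

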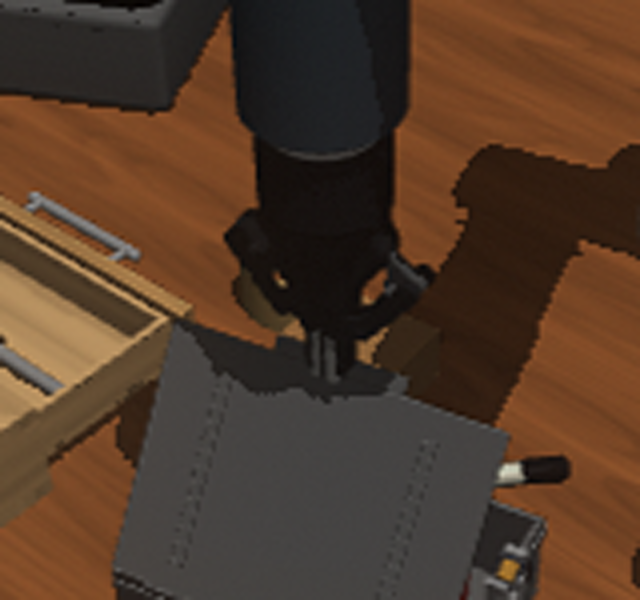

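The lid has come over to about 1 rad, with the fingertips on its outer face near the lip at crop (325,375). Now I push it down.

Call:
drive_tool(
  rows=[
    [0,0,0,0.0,0,0.15,0],
    [0,0,0,0,0,0.3,0],
    [0,0,0,0.05,0,0.45,0],
    [0,0,0,0.1,0,0.6,0],
    [0,0,0,0.15,0,0.75,0],
    [0,0,0,0.2,0,0.9,0],
    [0,0,0,0.2,0,0.9,0],
  ],
)

```text
clock: 38.52
position: [0.5263, 0.0034, 0.1304]
tool_rot: [-0.001, -0.124, 0.992, -0.0]
wrist_force: [-0.3, -0.5, -0.2]
gripper_width: 0.0006
finger_force: 0.0
```

Call:
drive_tool(
  rows=[
    [0,0,0,0.1,0,0.08,0],
    [0,0,0,0.15,0,0.15,0],
    [0,0,0,0.2,0,0.2,0],
    [0,0,0,0.2,0,0.23,0],
    [0,0,0,0.2,0,0.23,0],
  ],
)

```text
clock: 39.15
position: [0.5035, -0.0024, 0.1036]
tool_rot: [0.0, -0.124, 0.992, -0.0]
wrist_force: [-2.1, 0.5, 3.1]
gripper_width: 0.0001
finger_force: 1.6
```

Force is building, so I press slightly further and hold, then lift.

Call:
drive_tool(
  rows=[
    [0,0,0,0,0,0.03,0],
    [0,0,0,0,0,0.06,0],
    [0,0,0,0,0,0.06,0],
  ],
)

```text
clock: 39.52
position: [0.5037, -0.0026, 0.1028]
tool_rot: [0.002, -0.125, 0.992, -0.001]
wrist_force: [-23.0, 5.8, 50.7]
gripper_width: 0.0
finger_force: 25.5
```

Call:
drive_tool(
  rows=[
    [0,0,0,0,0,-0.4,0],
    [0,0,0,0,0,-0.8,0],
    [0,0,0,0,0,-1,0.2],
    [0,0,0,0,0,-1,0.4],
  ],
)

```text
clock: 40.02
position: [0.5046, -0.0022, 0.2182]
tool_rot: [0.002, -0.124, 0.992, 0.0]
wrist_force: [-0.5, -0.1, -0.7]
gripper_width: 0.0335
finger_force: 0.0
```

Call:
drive_tool(
  rows=[
    [0,0,0,0,-0.5,-0.2,0.4],
    [0,0,0,0,-1,-0.3,0.4],
    [0,0,0,0,-1,-0.3,0.4],
    [0,0,0,0,-1,-0.3,0.4],
  ],
)

```text
clock: 40.52
position: [0.5323, -0.1188, 0.2506]
tool_rot: [-0.001, -0.123, 0.992, 0.0]
wrist_force: [0.1, 1.0, -0.3]
gripper_width: 0.0343
finger_force: 0.0
```

```bash
python3 - <<'E'
from h import *
s=readout.get_state();print(s["position"],s["wrist_force"])
im=imaging.get_image("top")[:,:,::-1]; sc=imaging.get_image("scene")[:,:,::-1]
a=cv2.resize(im[105:250,335:490],None,fx=4,fy=4,interpolation=cv2.INTER_CUBIC)
cv2.imwrite("pics/d1.png",a)
cv2.imwrite("pics/l3.png",cv2.resize(sc[90:270,160:400],None,fx=3.3,fy=3.3,interpolation=cv2.INTER_CUBIC))
E
```

```text
[ 0.53226473 -0.11875423  0.25062892] [ 0.13278273  1.02850243 -0.3152834 ]
```

View pics/l3.png

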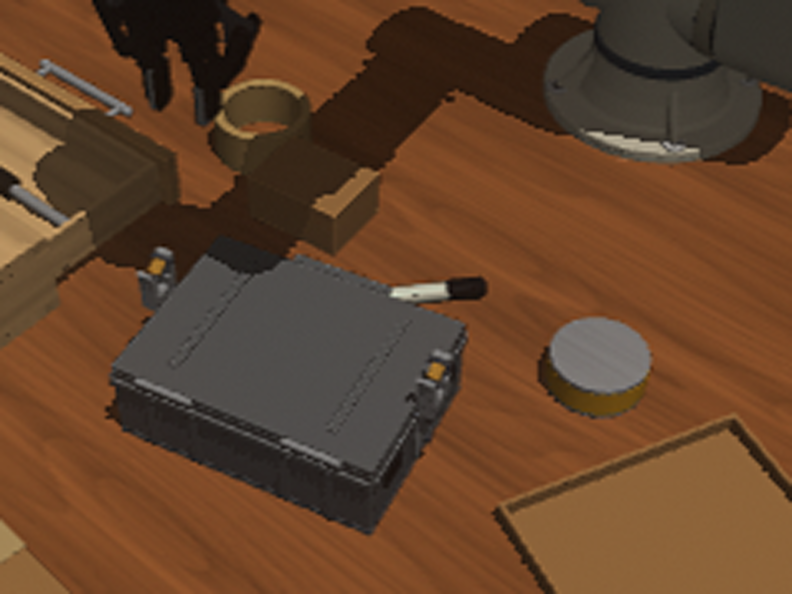

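View pics/d1.png

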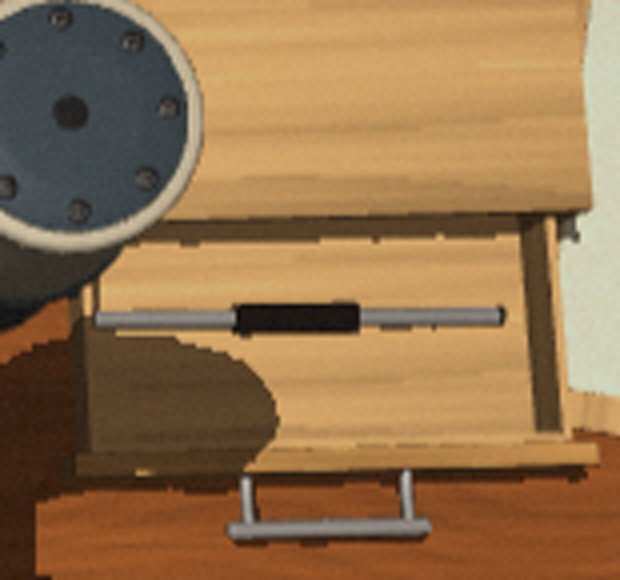

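The lid is shut, with both clips standing clear. The bar lies in the drawer with its ends at crop (95,320) and (505,316) and its sleeve centred at (297,318).

```bash
python3 - <<'E'
from h import *
px=np.array([[95,320],[505,316],[234,318],[359,317]])/4+[334.5,104.5]
W=ray("top",px,.034)+OFF; print(W.round(4)); m=(W[0]+W[1])/2; print("mid",m,(W[2]+W[3])/2)
d=W[0]-W[1]; print("dir angle",np.arctan2(d[1],d[0]),np.linalg.norm(d))
q=readout.get_state()["tool_rot"]; x=R.from_quat([q[1],q[2],q[3],q[0]]).apply([1,0,0]); print("toolx angle",np.arctan2(x[1],x[0]))
# drawer: front panel outer edge & handle
h=np.array([[230,530],[430,527]])/4+[334.5,104.5]; print("handle",ray("top",h,.05)+OFF)
print(plan([*m[:2],.2]))
E
```

```text
[[ 0.5519 -0.2579  0.034 ]
 [ 0.5553 -0.5251  0.034 ]
 [ 0.5535 -0.3486  0.034 ]
 [ 0.5544 -0.4301  0.034 ]]
mid [ 0.55359501 -0.39149211  0.034     ] [ 0.55392027 -0.3893153   0.034     ]
dir angle 1.5832828106001957 0.2672717576093596
toolx angle -2.8927515222359426
handle [[ 0.41480791 -0.33700609  0.05      ]
 [ 0.41715786 -0.46401592  0.05      ]]
(3, array([ 0.13 , -0.751,  0.142]))
```

Call:
drive_tool(
  rows=[
    [0,0,0,0.07,-0.4,0,0.5],
    [0,0,0,0.13,-0.75,0,0.5],
    [0,0,0,0.13,-0.75,0,0.5],
    [0,0,0,0.13,-0.75,0,0.5],
  ],
)

```text
clock: 41.12
position: [0.5396, -0.2087, 0.2517]
tool_rot: [-0.0, -0.124, 0.992, 0.0]
wrist_force: [0.6, 0.7, 0.8]
gripper_width: 0.0429
finger_force: 0.0
```

Call:
drive_tool(
  rows=[
    [0,0,0,0.07,-0.4,0,0.5],
    [0,0,0,0.13,-0.75,0,0.5],
    [0,0,0,0.13,-0.75,0,0.5],
    [0,0,0,0.13,-0.75,0,0.5],
  ],
)

```text
clock: 41.62
position: [0.5468, -0.2996, 0.2521]
tool_rot: [0.0, -0.124, 0.992, 0.0]
wrist_force: [0.1, 1.0, -0.5]
gripper_width: 0.0426
finger_force: 0.0
```

Call:
drive_tool(
  rows=[
    [0,0,0,0.07,-0.4,0,0.5],
    [0,0,0,0.13,-0.75,0,0.5],
    [0,0,0,0.13,-0.75,0,0.5],
    [0,0,0,0.13,-0.75,0,0.5],
  ],
)

```text
clock: 42.12
position: [0.554, -0.3906, 0.2523]
tool_rot: [0.0, -0.124, 0.992, 0.0]
wrist_force: [-0.2, -0.0, -0.5]
gripper_width: 0.0426
finger_force: 0.0
```

Call:
drive_tool(
  rows=[
    [0,0,-0.09,0,0,0,0.5],
    [0,0,-0.18,0,0,0,0.5],
    [0,0,-0.27,0,0,0,0.5],
    [0,0,-0.36,0,0,0,0.5],
    [0,0,-0.45,0,0,0,0.5],
    [0,0,-0.54,0,0,0,0.5],
    [0,0,-0.62,0,0,0,0.5],
    [0,0,-0.667,0,0,0,0.5],
    [0,0,-0.667,0,0,0,0.5],
    [0,0,-0.667,0,0,0,0.5],
  ],
)

```text
clock: 43.38
position: [0.5538, -0.391, 0.2526]
tool_rot: [-0.0, 0.711, -0.703, 0.0]
wrist_force: [0.4, -0.5, -0.1]
gripper_width: 0.0428
finger_force: 0.0
```

```bash
python3 - <<'E'
from h import *
s=readout.get_state();print(s["position"],s["joint_positions"],s["gripper_width"])
q=s["tool_rot"]; x=R.from_quat([q[1],q[2],q[3],q[0]]).apply(np.eye(3)); print(x.round(3))
print(plan([.5538,-.390,.1]))
E
```

```text
[ 0.5538256  -0.39104317  0.25261107] [-3.85083469e-01  5.21015377e-01  5.03336378e-01 -9.16598554e-05
 -1.55242304e+00  3.95487295e-01] 0.042796261035014216
[[ 0.01  -1.     0.   ]
 [-1.    -0.01  -0.001]
 [ 0.001 -0.    -1.   ]]
(2, array([-0.004,  0.   ,  0.636]))
```

Call:
drive_tool(
  rows=[
    [0,0,0,0,0,0.4,0.5],
    [0,0,0,0,0,0.8,0.5],
    [0,0,0,0,0,1,0.5],
    [0,0,0,0,0,1,0.5],
    [0,0,0,0,0,1,0.5],
  ],
)

```text
clock: 44.0
position: [0.5543, -0.3924, 0.1339]
tool_rot: [-0.0, 0.711, -0.703, 0.001]
wrist_force: [0.2, -0.0, 1.2]
gripper_width: 0.0427
finger_force: 0.0
```

Call:
drive_tool(
  rows=[
    [0,0,0,0,0,0.2,0.5],
    [0,0,0,0,0,0.4,0.5],
    [0,0,0,0,0,0.55,0.5],
    [0,0,0,0,0,0.65,0.5],
    [0,0,0,0,0,0.69,0.5],
    [0,0,0,0,0,0.69,0.5],
    [0,0,0,0,0,0.69,0.5],
  ],
)

```text
clock: 44.88
position: [0.554, -0.3923, 0.0503]
tool_rot: [-0.0, 0.711, -0.703, 0.001]
wrist_force: [0.6, 0.0, -0.0]
gripper_width: 0.0431
finger_force: 0.0
```

```bash
python3 - <<'E'
from h import *
s=readout.get_state();print(s["position"],s["wrist_force"],plan([.5538,-.390,.048]))
E
```

```text
[ 0.5540432  -0.39231591  0.05030143] [ 0.55408937  0.03208069 -0.03470249] (1, array([-0.019,  0.002,  0.019]))
```

Call:
drive_tool(
  rows=[
    [0,0,0,-0.01,0,0.02,0.5],
    [0,0,0,-0.01,0,0.02,0],
    [0,0,0,-0.01,0,0.02,0],
    [0,0,0,-0.01,0,0.02,0],
    [0,0,0,-0.01,0,0.02,0],
    [0,0,0,-0.01,0,0.02,0],
    [0,0,0,-0.01,0,0.02,0],
  ],
  grip_force=90,
)

```text
clock: 45.75
position: [0.5537, -0.3909, 0.0473]
tool_rot: [-0.0, 0.711, -0.703, 0.0]
wrist_force: [-0.6, 0.7, 4.1]
gripper_width: 0.0157
finger_force: 90.2
```

```bash
python3 - <<'E'
from h import *
s=readout.get_state();print(s["position"],s["wrist_force"],s["gripper_width"])
T=cw(CR,[0,0,180])[0]; print(T,plan([*s["position"][:2],.21]),plan([T[0],T[1],.21],[*s["position"][:2],.21]))
E
```

```text
[ 0.55370364 -0.39086189  0.04726415] [-0.5865372   0.65542069  4.08126313] 0.015704940914874788
[0.5566 0.0101 0.18  ] (2, array([ 0.   , -0.   , -0.678])) (4, array([-0.835, -0.015, -0.   ]))
```

Call:
drive_tool(
  rows=[
    [0,0,0,0,0,-0.2,0],
    [0,0,0,0,0,-0.45,0],
    [0,0,0,0,0,-0.68,0],
    [0,0,0,0,0,-0.68,0],
  ],
)

```text
clock: 46.25
position: [0.5544, -0.3915, 0.1304]
tool_rot: [-0.001, 0.711, -0.703, 0.002]
wrist_force: [-0.4, 0.4, -2.0]
gripper_width: 0.0156
finger_force: 89.7
```

Call:
drive_tool(
  rows=[
    [0,0,0,0,0,-0.3,0],
    [0,0,0,0,0,-0.68,0],
    [0,0,0,0,0,-0.68,0],
    [0,0,0,0,0,-0.68,0],
  ],
)

```text
clock: 46.75
position: [0.553, -0.3902, 0.2079]
tool_rot: [0.0, 0.711, -0.703, -0.002]
wrist_force: [-0.0, 0.2, -1.9]
gripper_width: 0.0158
finger_force: 89.6
```

Call:
drive_tool(
  rows=[
    [0,0,0,-0.4,0,0,0],
    [0,0,0,-0.83,-0.015,0,0],
    [0,0,0,-0.83,-0.015,0,0],
    [0,0,0,-0.83,-0.015,0,0],
  ],
)

```text
clock: 47.25
position: [0.5537, -0.2909, 0.2085]
tool_rot: [0.001, 0.711, -0.703, -0.001]
wrist_force: [0.4, -0.5, -1.1]
gripper_width: 0.0155
finger_force: 89.6
```

Call:
drive_tool(
  rows=[
    [0,0,0,-0.4,0,0,0],
    [0,0,0,-0.83,-0.015,0,0],
    [0,0,0,-0.83,-0.015,0,0],
    [0,0,0,-0.83,-0.015,0,0],
  ],
)

```text
clock: 47.75
position: [0.5547, -0.1924, 0.2094]
tool_rot: [0.0, 0.711, -0.703, -0.0]
wrist_force: [-0.1, 0.2, -1.3]
gripper_width: 0.0156
finger_force: 89.6
```

Call:
drive_tool(
  rows=[
    [0,0,0,-0.4,0,0,0],
    [0,0,0,-0.83,-0.015,0,0],
    [0,0,0,-0.83,-0.015,0,0],
    [0,0,0,-0.83,-0.015,0,0],
  ],
)

```text
clock: 48.25
position: [0.5557, -0.0931, 0.2097]
tool_rot: [0.0, 0.711, -0.704, -0.0]
wrist_force: [0.5, 0.7, -1.7]
gripper_width: 0.0156
finger_force: 89.6
```

Call:
drive_tool(
  rows=[
    [0,0,0,-0.4,0,0,0],
    [0,0,0,-0.83,-0.015,0,0],
    [0,0,-0.06,-0.83,-0.015,0,0],
    [0,0,-0.119,-0.83,-0.015,0,0],
    [0,0,-0.119,-0.83,-0.015,0,0],
    [0,0,-0.119,-0.83,-0.015,0,0],
  ],
)

```text
clock: 49.0
position: [0.5564, 0.0066, 0.2099]
tool_rot: [0.0, 0.788, -0.615, -0.0]
wrist_force: [0.7, -0.2, -1.1]
gripper_width: 0.0155
finger_force: 89.6
```

```bash
python3 - <<'E'
from h import *
s=readout.get_state();print(s["position"],s["wrist_force"],s["gripper_width"])
q=s["tool_rot"]; M=R.from_quat([q[1],q[2],q[3],q[0]]); x=M.apply([1,0,0]);print(np.arctan2(x[1],x[0])+np.pi, np.pi/2+.248)
P=[]
b=s["position"]+M.apply([0,0,.016])
for t in np.linspace(-.135,.135,10): P.append(b+M.apply([t,0,0]))
print(proj("top",[P[0],P[-1]]),proj("scene",[P[0],P[-1]]))
crop("top",(185,105,325,230),4.7,"b1",proj("top",P))
print(plan(cw(CR,[2,0,150])[0]))
E
```

```text
[0.55644287 0.00658466 0.20989681] [ 0.73063612 -0.1511699  -1.06860294] 0.015477702779639052
1.815854279626993 1.8187963267948966
[[199.61790503 185.44636088]
 [313.59370451 157.6030159 ]] [[296.20997222 178.74517722]
 [199.14452053 143.8449275 ]]
(1, array([-0.026, -0.025,  0.5  ]))
```

View pics/b1.png

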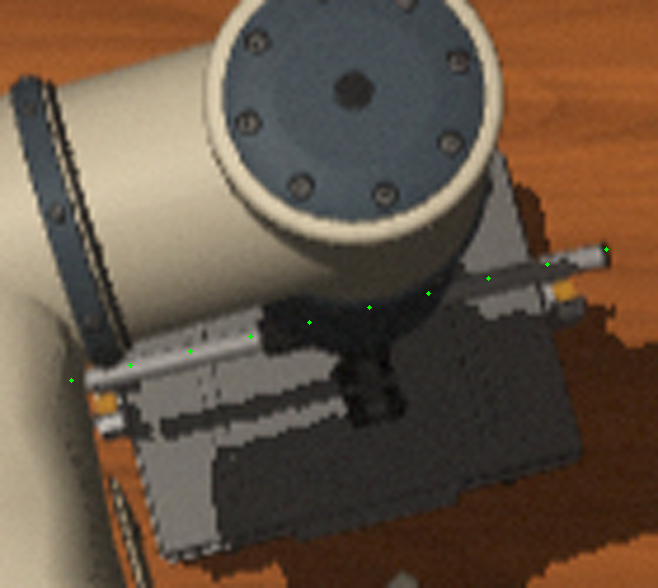

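The bar is held centred and level; its ends fit the overlay, (606,250) on the right and (88,378) on the left. The clip jaws are at (105,403) and (563,290). I lower it to just above the jaws.

Call:
drive_tool(
  rows=[
    [0,0,0,-0.026,-0.016,0.15,0],
    [0,0,0,-0.026,-0.016,0.3,0],
    [0,0,0,-0.026,-0.016,0.45,0],
    [0,0,0,-0.026,-0.016,0.58,0],
    [0,0,0,-0.026,-0.016,0.58,0],
    [0,0,0,-0.026,-0.016,0.58,0],
    [0,0,0,-0.026,-0.016,0.58,0],
  ],
)

```text
clock: 49.92
position: [0.558, 0.0112, 0.1414]
tool_rot: [-0.001, 0.789, -0.614, 0.001]
wrist_force: [-0.2, -0.1, -0.6]
gripper_width: 0.0157
finger_force: 89.6
```

```bash
python3 - <<'E'
from h import *
s=readout.get_state();print(s["position"],s["wrist_force"],s["gripper_width"])
q=s["tool_rot"]; M=R.from_quat([q[1],q[2],q[3],q[0]])
b=s["position"]+M.apply([0,0,.0163]); print(b,M.apply([1,0,0]),plan(cw(CR,[1,0,130])[0]))
d=b[:2]-CR[:2]; c,sn=np.cos(.248),np.sin(.248); print("crate xy mm",(d@[c,sn])*1e3,(d@[-sn,c])*1e3)
im=imaging.get_image("top")[:,:,::-1]; sc=imaging.get_image("scene")[:,:,::-1]
g=lambda I,x,y:cv2.resize(I[y:y+45,x:x+65],(390,270),interpolation=cv2.INTER_CUBIC)
sx=proj("scene",cw(CR,[[2,124,116],[2,-124,116]])).astype(int);tx=proj("top",cw(CR,[[2,124,116],[2,-124,116]])).astype(int)
print(sx,tx)
w=np.vstack([np.hstack([g(sc,u-32,v-22) for u,v in sx]),np.hstack([g(im,u-32,v-22) for u,v in tx])])
cv2.imwrite("pics/b2.png",w)
E
```

```text
[0.55795887 0.01121218 0.14137009] [-0.22032485 -0.13854639 -0.5891403 ] 0.015703708389149255
[0.55798622 0.01121719 0.12507011] [ 2.46338356e-01 -9.69183884e-01  1.15306488e-04] (1, array([0.006, 0.005, 0.095]))
crate xy mm 1.6180434154608987 0.7427400683403541
[[291 200]
 [206 168]] [[205 188]
 [303 163]]
```

View pics/b2.png

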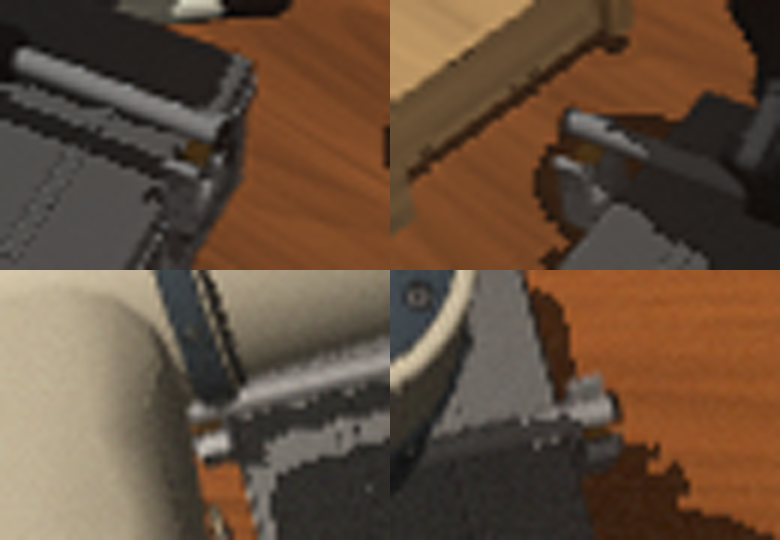

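The rod ends sit over both mouths, slightly towards +x (true x is about +3). I nudge −1.5 mm and push down in steps, watching the force.

Call:
drive_tool(
  rows=[
    [0,0,0,0,0.013,0.04,0],
    [0,0,0,0,0.013,0.08,0],
    [0,0,0,0,0.013,0.11,0],
    [0,0,0,0,0.013,0.13,0],
    [0,0,0,0,0.013,0.13,0],
  ],
)

```text
clock: 50.65
position: [0.5592, 0.0112, 0.1275]
tool_rot: [-0.003, 0.79, -0.613, 0.003]
wrist_force: [4.2, 1.1, 7.5]
gripper_width: 0.0153
finger_force: 90.8
```

Call:
drive_tool(
  rows=[
    [0,0,0,0,0,0.02,0],
    [0,0,0,0,0,0.04,0],
    [0,0,0,0,0,0.04,0],
  ],
)

```text
clock: 51.02
position: [0.5598, 0.0113, 0.123]
tool_rot: [-0.003, 0.79, -0.613, 0.004]
wrist_force: [4.5, 1.3, 7.3]
gripper_width: 0.0158
finger_force: 90.8
```

Call:
drive_tool(
  rows=[
    [0,0,0,0,0.01,0.025,0],
    [0,0,0,0,0.015,0.05,0],
    [0,0,0,0,0.015,0.05,0],
  ],
)

```text
clock: 51.4
position: [0.5593, 0.0112, 0.1166]
tool_rot: [-0.004, 0.79, -0.613, 0.004]
wrist_force: [10.3, 0.9, 0.2]
gripper_width: 0.0156
finger_force: 89.8
```

Call:
drive_tool(
  rows=[
    [0,0,0,0,0,0.02,0],
    [0,0,0,0,0,0.04,0],
    [0,0,0,0,0,0.04,0],
  ],
)

```text
clock: 51.78
position: [0.5566, 0.011, 0.1101]
tool_rot: [-0.002, 0.79, -0.614, 0.002]
wrist_force: [6.5, 1.4, -0.6]
gripper_width: 0.0156
finger_force: 89.8
```

Call:
drive_tool(
  rows=[
    [0,0,0,0,-0.01,0.015,0],
    [0,0,0,0,-0.01,0.03,0],
    [0,0,0,0,-0.01,0.03,0],
    [0,0,0,0,-0.01,0.03,0],
  ],
)

```text
clock: 52.28
position: [0.5568, 0.011, 0.108]
tool_rot: [-0.002, 0.79, -0.614, 0.002]
wrist_force: [-0.4, 1.6, 11.6]
gripper_width: 0.0156
finger_force: 91.5
```

```bash
python3 - <<'E'
from h import *
s=readout.get_state();print(s["position"],s["wrist_force"],s["gripper_width"])
d=s["position"][:2]-CR[:2]; c,sn=np.cos(.248),np.sin(.248); print("crate xy mm",(d@[c,sn])*1e3,(d@[-sn,c])*1e3)
im=imaging.get_image("top")[:,:,::-1]; sc=imaging.get_image("scene")[:,:,::-1]
g=lambda I,x,y:cv2.resize(I[y:y+45,x:x+65],(390,270),interpolation=cv2.INTER_CUBIC)
w=np.vstack([np.hstack([g(sc,291-32,178),g(sc,206-32,146)]),np.hstack([g(im,205-32,166),g(im,303-32,141)])])
cv2.imwrite("pics/b3.png",w)
E
```

```text
[0.55675516 0.0109698  0.10804351] [-0.42628789  1.6444917  11.6087098 ] 0.01559848497487489
crate xy mm 0.3639175177070192 0.8051002065413706
```

View pics/b3.png

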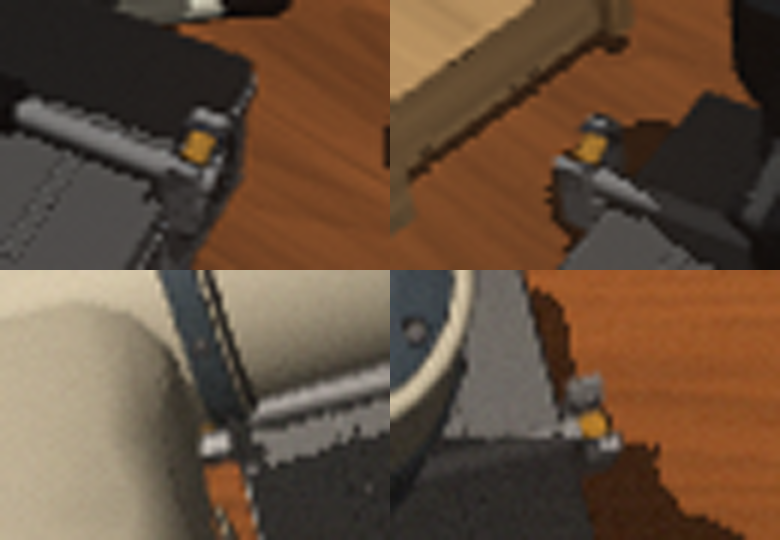

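Both orange jaws are back over the rod (crop (200,148) and (592,148) in the scene, (592,425) in the top view), and 11.6 N upward confirms it is seated. I release and lift away.

Call:
drive_tool(
  rows=[
    [0,0,0,0,0,-0.01,0],
    [0,0,0,0,0,-0.01,0.5],
    [0,0,0,0,0,-0.01,0.5],
    [0,0,0,0,0,-0.01,0.5],
    [0,0,0,0,0,-0.01,0.5],
    [0,0,0,0,0,-0.2,0.5],
    [0,0,0,0,0,-0.5,0.5],
    [0,0,0,0,0,-1,0.5],
    [0,0,0,0,0,-1,0.5],
  ],
)

```text
clock: 53.5
position: [0.5578, 0.0107, 0.2312]
tool_rot: [-0.004, 0.79, -0.614, 0.004]
wrist_force: [0.1, 0.0, 0.1]
gripper_width: 0.0426
finger_force: 0.0
```

Call:
drive_tool(
  rows=[
    [0,0,0.06,0,0,-0.2,0],
    [0,0,0.119,0,0,-0.2,0],
    [0,0,0.119,0,0,-0.2,0],
    [0,0,0.119,0,0,-0.2,0],
  ],
)

```text
clock: 54.0
position: [0.555, 0.0106, 0.249]
tool_rot: [0.001, 0.712, -0.702, -0.0]
wrist_force: [-0.1, -0.5, 0.1]
gripper_width: -0.0002
finger_force: 0.0
```

```bash
python3 - <<'E'
from h import *
s=readout.get_state();print(s["position"],s["wrist_force"])
imaging.get_image("top")
print("tape",ray("top",[365,270],.048)+OFF,"tea",ray("top",[313.5,256],.05)+OFF)
h=[d["uv"] for d in spotter.spot_in("top","drawer_handle")][:1]; print(ray("top",h,.05)+OFF)
q=s["tool_rot"]; M=R.from_quat([q[1],q[2],q[3],q[0]]); print(M.apply(np.eye(3)).round(3))
print(plan([.365,-.40,.24]))
crop("scene",(165,60,325,210),4.0,"b4")
E
```

```text
[0.55498958 0.01056726 0.24896217] [-0.0947562  -0.5004715   0.08848832]
tape [[ 0.33140747 -0.26669267  0.048     ]] tea [[ 0.36604979 -0.13669578  0.05      ]]
[[ 0.32522206 -0.26457379  0.05      ]]
[[ 0.013 -1.     0.   ]
 [-1.    -0.013  0.001]
 [-0.001 -0.    -1.   ]]
(4, array([0.85 , 0.407, 0.02 ]))
```

View pics/b4.png

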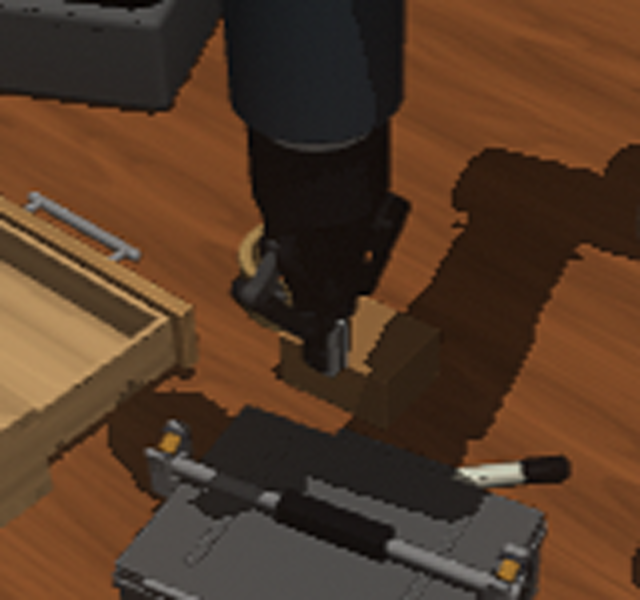

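The bar is home under both jaws, (170,440) and (508,570). Next I go round to the drawer handle at (0.416, −0.40), turned so the closed fingers are narrow along the push direction.

Call:
drive_tool(
  rows=[
    [0,0,0,0.4,0.2,0,0],
    [0,0,0,0.85,0.41,0,0],
    [0,0,0,0.85,0.41,0,0],
    [0,0,0,0.85,0.41,0,0],
  ],
)

```text
clock: 54.65
position: [0.5073, -0.0919, 0.2497]
tool_rot: [-0.0, 0.711, -0.703, -0.0]
wrist_force: [0.5, 0.5, 0.4]
gripper_width: -0.0003
finger_force: 0.0
```

Call:
drive_tool(
  rows=[
    [0,0,0,0.4,0.2,0,0],
    [0,0,0,0.85,0.41,0,0],
    [0,0,0,0.85,0.41,0,0],
    [0,0,0,0.85,0.41,0,0],
  ],
)

```text
clock: 55.15
position: [0.4598, -0.1938, 0.2495]
tool_rot: [-0.0, 0.711, -0.703, -0.0]
wrist_force: [-0.2, -0.5, 0.2]
gripper_width: -0.0004
finger_force: 0.0
```

Call:
drive_tool(
  rows=[
    [0,0,0,0.4,0.2,0,0],
    [0,0,0,0.85,0.41,0,0],
    [0,0,0,0.85,0.41,0,0],
    [0,0,0,0.85,0.41,0,0],
  ],
)

```text
clock: 55.65
position: [0.412, -0.296, 0.2494]
tool_rot: [-0.0, 0.711, -0.703, -0.0]
wrist_force: [0.2, 0.8, 0.3]
gripper_width: 0.0
finger_force: 0.0
```

Call:
drive_tool(
  rows=[
    [0,0,0,0.4,0.2,0,0],
    [0,0,0,0.85,0.41,0,0],
    [0,0,0,0.85,0.41,0,0],
    [0,0,0,0.85,0.41,0,0],
  ],
)

```text
clock: 56.15
position: [0.3641, -0.3984, 0.2495]
tool_rot: [-0.0, 0.712, -0.703, -0.0]
wrist_force: [0.4, 0.4, -0.3]
gripper_width: 0.0001
finger_force: 0.0
```

Call:
drive_tool(
  rows=[
    [0,0,0.09,0,0,0,0],
    [0,0,0.18,0,0,0,0],
    [0,0,0.27,0,0,0,0],
    [0,0,0.36,0,0,0,0],
    [0,0,0.45,0,0,0,0],
    [0,0,0.54,0,0,0,0],
    [0,0,0.63,0,0,0,0],
    [0,0,0.72,0,0,0,0],
    [0,0,0.785,0,0,0,0],
    [0,0,0.785,0,0,0,0],
    [0,0,0.785,0,0,0,0],
  ],
)

```text
clock: 57.52
position: [0.3638, -0.3987, 0.2499]
tool_rot: [0.0, -0.008, 1.0, -0.0]
wrist_force: [0.4, 0.2, -0.7]
gripper_width: -0.0002
finger_force: 0.0
```

```bash
python3 - <<'E'
from h import *
s=readout.get_state();print(s["position"],s["joint_positions"])
q=s["tool_rot"]; M=R.from_quat([q[1],q[2],q[3],q[0]]); print(M.apply(np.eye(3)).round(3))
print(plan([.37,-.40,.06]))
E
```

```text
[ 0.36378553 -0.39866385  0.24985306] [-5.41017024e-01  2.35432669e-01  7.36198339e-02 -7.04980464e-05
 -1.40861963e+00 -1.01360792e+00]
[[-1.    -0.016 -0.   ]
 [-0.016  1.    -0.   ]
 [ 0.    -0.    -1.   ]]
(2, array([-0.026, -0.006,  0.791]))
```

Call:
drive_tool(
  rows=[
    [0,0,0,0,0,0.4,0],
    [0,0,0,0,0,0.79,0],
    [0,0,0,0,0,0.79,0],
    [0,0,0,0,0,0.79,0],
  ],
)

```text
clock: 58.02
position: [0.364, -0.4003, 0.157]
tool_rot: [0.001, -0.007, 1.0, -0.001]
wrist_force: [0.7, -0.3, 0.6]
gripper_width: 0.0003
finger_force: 0.0
```

Call:
drive_tool(
  rows=[
    [0,0,0,0,0,0.3,0],
    [0,0,0,0,0,0.6,0],
    [0,0,0,0,0,0.79,0],
    [0,0,0,0,0,0.79,0],
    [0,0,0,0,0,0.79,0],
  ],
)

```text
clock: 58.65
position: [0.3645, -0.4007, 0.0625]
tool_rot: [0.002, -0.006, 1.0, -0.001]
wrist_force: [0.1, -0.5, 0.8]
gripper_width: -0.0003
finger_force: 0.0
```

Call:
drive_tool(
  rows=[
    [0,0,0,-0.1,0,0,0],
    [0,0,0,-0.2,0,0,0],
    [0,0,0,-0.3,0,0,0],
    [0,0,0,-0.4,0,0,0],
    [0,0,0,-0.5,0,0,0],
    [0,0,0,-0.6,0,0,0],
    [0,0,0,-0.7,0,0,0],
    [0,0,0,-0.8,0,0,0],
    [0,0,0,-0.9,0,0,0],
  ],
)

```text
clock: 59.78
position: [0.4717, -0.3981, 0.0599]
tool_rot: [-0.0, -0.006, 1.0, 0.0]
wrist_force: [-0.8, 0.9, -0.4]
gripper_width: 0.0001
finger_force: 0.7
```

Call:
drive_tool(
  rows=[
    [0,0,0,-0.1,0,0,0],
    [0,0,0,-0.2,0,0,0],
    [0,0,0,-0.3,0,0,0],
    [0,0,0,-0.35,0,0,0],
    [0,0,0,-0.35,0,0,0],
  ],
)

```text
clock: 60.4
position: [0.5139, -0.398, 0.0602]
tool_rot: [0.001, -0.006, 1.0, -0.0]
wrist_force: [-1.2, 0.1, -0.4]
gripper_width: -0.0001
finger_force: 0.0
```

```bash
python3 - <<'E'
from h import *
s=readout.get_state();print(s["position"],s["wrist_force"])
im=imaging.get_image("scene")[:,:,::-1]
cv2.imwrite("pics/dr.png",cv2.resize(im[60:240,20:260],None,fx=3.3,fy=3.3,interpolation=cv2.INTER_CUBIC))
E
```

```text
[ 0.51385231 -0.39795263  0.06020354] [-1.18590579  0.11246347 -0.35869624]
```

View pics/dr.png

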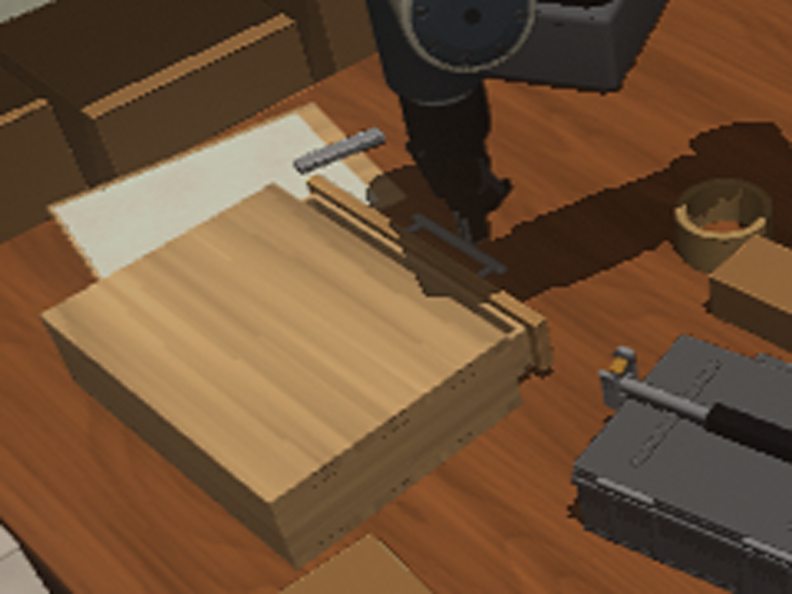

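The drawer is nearly in, with about 2 cm still showing, and the fingers sit squarely behind the handle at (465,240). I keep pushing in small steps.

Call:
drive_tool(
  rows=[
    [0,0,0,-0.04,0,0,0],
    [0,0,0,-0.08,0,0,0],
    [0,0,0,-0.12,0,0,0],
    [0,0,0,-0.12,0,0,0],
  ],
)

```text
clock: 60.95
position: [0.5281, -0.3976, 0.0601]
tool_rot: [0.0, -0.006, 1.0, -0.0]
wrist_force: [0.9, 0.2, 0.7]
gripper_width: 0.0002
finger_force: 0.0
```

Call:
drive_tool(
  rows=[
    [0,0,0,-0.03,0,0,0],
    [0,0,0,-0.05,0,0,0],
    [0,0,0,-0.05,0,0,0],
  ],
)

```text
clock: 61.32
position: [0.5337, -0.3975, 0.0601]
tool_rot: [0.0, -0.006, 1.0, -0.0]
wrist_force: [-0.1, 0.9, 0.6]
gripper_width: 0.0001
finger_force: 0.0
```

Call:
drive_tool(
  rows=[
    [0,0,0,-0.03,0,0,0],
    [0,0,0,-0.05,0,0,0],
    [0,0,0,-0.05,0,0,0],
  ],
)

```text
clock: 61.7
position: [0.5398, -0.3974, 0.0601]
tool_rot: [0.0, -0.006, 1.0, -0.0]
wrist_force: [-0.5, 0.2, -0.4]
gripper_width: 0.0002
finger_force: 0.0
```

Call:
drive_tool(
  rows=[
    [0,0,0,-0.02,0,0,0],
    [0,0,0,-0.03,0,0,0],
    [0,0,0,-0.03,0,0,0],
  ],
)

```text
clock: 62.08
position: [0.5432, -0.3974, 0.0601]
tool_rot: [0.0, -0.006, 1.0, -0.0]
wrist_force: [-1.1, 0.6, 0.3]
gripper_width: -0.0001
finger_force: 0.2
```

Call:
drive_tool(
  rows=[
    [0,0,0,-0.02,0,0,0],
    [0,0,0,-0.03,0,0,0],
    [0,0,0,-0.03,0,0,0],
  ],
)

```text
clock: 62.45
position: [0.5455, -0.3973, 0.06]
tool_rot: [-0.001, -0.006, 1.0, 0.0]
wrist_force: [-5.0, 0.6, 2.1]
gripper_width: 0.0
finger_force: 2.4
```

Call:
drive_tool(
  rows=[
    [0,0,0,-0.01,0,0,0],
    [0,0,0,-0.02,0,0,0],
    [0,0,0,-0.02,0,0,0],
  ],
)

```text
clock: 62.82
position: [0.5457, -0.3973, 0.06]
tool_rot: [-0.003, -0.006, 1.0, 0.001]
wrist_force: [-11.7, 1.0, 5.9]
gripper_width: -0.0002
finger_force: 5.3
```

```bash
python3 - <<'E'
from h import *
s=readout.get_state();print(s["position"],s["wrist_force"])
im=imaging.get_image("scene")[:,:,::-1]
cv2.imwrite("pics/dr2.png",cv2.resize(im[90:190,90:210],None,fx=5,fy=5,interpolation=cv2.INTER_CUBIC))
E
```

```text
[ 0.54570103 -0.39732415  0.05996652] [-11.65515304   0.95974739   5.89175381]
```

View pics/dr2.png

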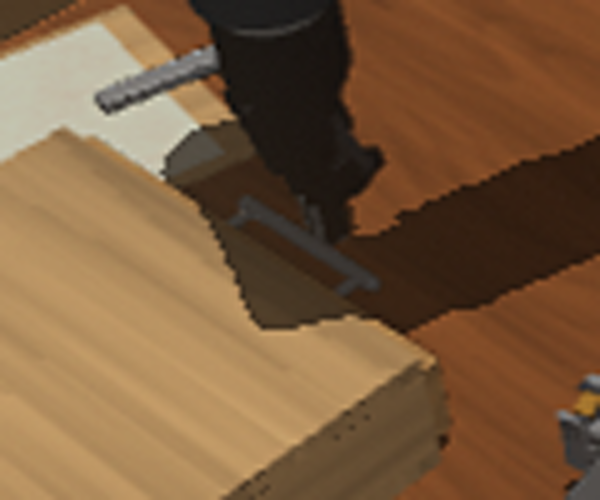

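The drawer is fully shut: the panel is flush at (435,360) and the force rises against the stop. I back off and lift.

Call:
drive_tool(
  rows=[
    [0,0,0,0.2,0,0,0],
    [0,0,0,0.4,0,0,0],
    [0,0,0,0.4,0,0,0],
  ],
)

```text
clock: 63.25
position: [0.5004, -0.3982, 0.0606]
tool_rot: [0.001, -0.005, 1.0, -0.0]
wrist_force: [0.1, 0.1, 0.3]
gripper_width: 0.0002
finger_force: 0.0
```

Call:
drive_tool(
  rows=[
    [0,0,0,0,0,-0.4,0],
    [0,0,0,0,0,-0.8,0],
    [0,0,0,0,0,-1,0],
    [0,0,0,0,0,-1,0],
    [0,0,0,0,0,-1,0],
    [0,0,0,0,0,-1,0],
  ],
)

```text
clock: 64.0
position: [0.5008, -0.3975, 0.1787]
tool_rot: [-0.001, -0.006, 1.0, 0.001]
wrist_force: [-0.0, -1.4, 0.1]
gripper_width: 0.0005
finger_force: 0.0
```

```bash
python3 - <<'E'
from h import *
im=imaging.get_image("scene")[:,:,::-1]
cv2.imwrite("pics/fin.png",cv2.resize(im[90:270,80:320],None,fx=3.3,fy=3.3,interpolation=cv2.INTER_CUBIC))
E
```

```text
(no output)
```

View pics/fin.png

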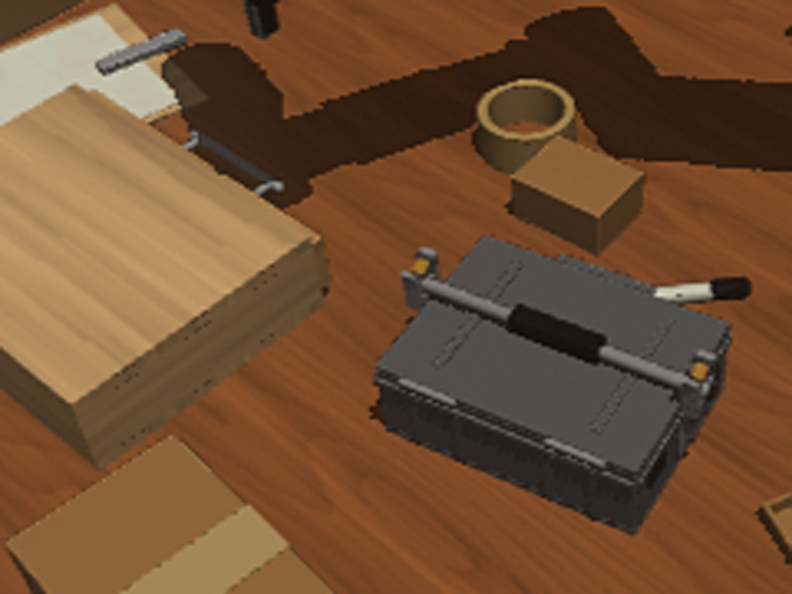

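The bar is home under both jaws, (420,265) and (700,370). The lid and drawer are shut, the bystanders stand where they were, and the robot touches nothing.

```bash
python3 -c "
from cell import job_done
print(job_done())"
```

```text
the job is handed in; nothing more can be done
None
```

I handed the job in at about 64 s: all four tins are in the crate, the lid is shut, the bar is home under both jaws and the drawer is shut; the final picture shows this, but no verdict came back.

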